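# Clip the tensioner pin of a printer drive

### The job

Take the fork tool by its handle and, with its fork only, push the loose split clip along the plate onto the groove of the sliding pin until it snaps fully home; press gently, never harder than about 15 N, and do not touch the clip or the pin with the gripper. Then lay the tool back on its black rubber pad, and leave the other things on the bench where they are.

Things in the scene. Friction and masses are not known exactly. Their poses are not given: they have to be found in the camera images.
- drive_plate: fixed printer drive unit: dark steel plate 160 x 130 mm on a black base, flat top 40 mm above the bench. Origin on the bench below the slot; x along the slot, away from the loose clip. The top spans x -72 to 88, y -65 to 65 mm. Also on it: a fixed pin with its clip on (x 30, y 43), two white gears 12 mm high (x 58, y -4; x 30, y -43)
- pin_groove (a point): the sliding steel pin (on the plate's y = 0): groove 20 mm in diameter from the plate's top to 8 mm above it, then a head 26 mm in diameter up to 20 mm above it. This point is on its axis, 3 mm above the plate
- pin: the same pin (origin on its axis, at bench height). Pushed along the plate's +x it slides in its slot with about 2 N of friction, by 2 to 24 mm (different each time, cannot be seen beforehand), until it bears on a hard stop; only there does the clip go over the groove. It does not move in y or z
- clip_center (a point): the loose split clip of sprung steel: C-shaped ring 30 mm outside, 6 mm thick, lying flat on the plate 25 to 60 mm before the pin. This point is the ring's centre at half thickness, 3 mm above the plate. Its mouth (+x axis) looks to the pin within 10 degrees; its back is a flat edge 24 mm wide, 17 mm behind this point
- clip: the same clip (origin 3 mm below its centre). Its two sprung jaws spread over the groove at a push of about 5 to 9 N; it then jumps about 8 mm home, its ring centre on the pin's axis, and from then on the force rises steeply if pushed further
- tool_grip (a point): grip point of the loose fork tool (about 130 g): middle of its handle's width and height, 14 mm over its underside. The handle is a grey bar with black ribs 22 mm wide, 28 mm high, from 60 mm behind to 34 mm ahead of this point; +x runs along the tool to the fork, z up. A thin steel shank and the fork follow
- fork_tool: the same tool (origin 14 mm below the grip point, on its underside; same axes); it lies on the rubber pad at the start
- tool_tip (a point): middle of the fork's front edge, 125 mm ahead of the grip point, at the same height (half-way up the fork). The fork is 24 mm wide and 8 mm thick: two prongs 7 mm wide and 20 mm long with flat ends, centred 8.5 mm to either side. Its underside is 10 mm above the tool's underside, 4 mm below this point. Keep it 1 to 4 mm clear of the plate while pushing, so that it does not rub
- pad: black rubber pad 250 x 100 x 4 mm, fixed to the bench, on which the tool lies along the pad's x axis; origin at the centre of its underside
- parts_tray: fixed grey tray 200 x 120 x 30 mm with small parts, on the other side of the drive plate from the pad; origin at the centre of its underside
- screwdriver: loose bystander: screwdriver lying on the bench beyond the tray or pad
- roller_center (a point): loose bystander: black rubber feed roller 28 mm in diameter, 110 mm long over its shaft
- usb_stick: loose bystander: white memory stick, 60 mm long
- mouse: loose bystander: white computer mouse
- tape_roll: loose bystander: black tape roll, 70 mm in diameter
- spray_can: loose bystander: spray can 170 mm high
- mug: loose bystander: white mug 90 mm high
Not all that is in view belongs to the job. What is shaped like the fork_tool but blue or yellow is not meant.

How it is judged:
On the way, in this order (a step that is already met when the one before it is completed fails the run):
1. the fork tool has been lifted off its pad (height (world z) of tool_grip above 0.04 m), for 0.1 s.
2. the clip has snapped home on the groove of the sliding pin (horizontal distance between clip_center and pin_groove below 0.0025 m and distance between clip_center and pin_groove below 0.004 m), for 0.2 s.
At the end, for the whole second after the job is handed in: The clip's ring centre lies on the pin's axis (within 2.5 mm sideways, flat in the groove), the fork tool lies at rest with its grip point over the rubber pad (less than 28 mm above the bench), and both are still (all of step 2 and angle between clip_center's own z axis and vertical below 0.15 rad and x of tool_grip in the frame of pad between -0.125 and 0.125 m and y of tool_grip in the frame of pad between -0.05 and 0.05 m and height (world z) of tool_grip below 0.028 m and linear speed of each of fork_tool, clip below 0.02 m/s); the robot touches nothing.
It fails at once if the fork pressed on the clip with more than 18 N (contact force between fork_tool and clip above 18 N).
It fails at once if the fork tool pressed on the drive plate or its pins with more than 25 N (contact force between fork_tool and drive_plate above 25 N).
It fails at once if the gripper or arm touched the clip (contact force between any of the fingers, the arm and clip above 0.5 N).
It fails at once if the gripper or arm touched the pin (contact force between any of the fingers, the arm and pin above 0.5 N).
It fails at once if a bystander was moved by more than 30 mm (distance of any of screwdriver, roller_center, usb_stick, mouse, tape_roll, spray_can, mug from where it was at the start of the episode above 0.03 m).
It also fails if it takes over 64 s, if anything falls off the work surface, if the arm or the gripper's body presses on something with over 40 N, if the wrist force passes 120 N, or if a joint passes its speed limit or range.

### The arm

A 6-joint arm with a two-finger parallel gripper is mounted at the origin on the work surface. World frame = base frame: x ahead of the robot, y to its left, z up, the work surface at z = 0. Lengths are in m, angles in rad, forces in N, time in s.
With the tool pointing down it reaches from about 0.375 to 0.9 m from the base axis. Payload 3.1 kg.
Tool frame: the origin (TCP) lies at the very end of the fingers, on their centre line; the grasp point (between the pads) lies 19 mm behind it; z points along the fingers, y is the direction in which the jaws open and shut (so a half turn about z gives the same grasp; the last joint's range is limited). The gripper opens to 87 mm and grips with 3 to 60 N. Pads are 19 mm wide; open, the fingers measure 117 mm over their backs; the gripper's body (75 mm by 190 mm) begins 51 mm behind the grasp point.
Start: joints at [-1.425, 0.527, 1.433, -0, 1.181, -0.178], TCP at [0.199, -0.592, 0.223] pointing down, gripper open.
Joint ranges: [-3.08, 3.08], [-0.75, 2.2], [0.22, 2.44], [-1.43, 4.57], [0, 2.65], [-2.85, 2.85]. Speed limits (rad/s): [2.79, 2.79, 3.14, 3.14, 3.14, 3.14].

### API

Orientations are given as a unit quaternion [x, y, z, w].
In Python, from rig import robot, optics gives the robot as it stands.
- The arm moves only by the shell command python3 -m inch 'ROWS' [FORCE]. ROWS is JSON, a list of rows, each an object of numbers: "ax", "ay", "az": the turn, a rotation vector about the tool's x, y, z in rad; "dx", "dy", "dz": the shift along the tool's x, y, z in mm; "gripper": the opening in per cent of the stroke, from 0 (shut) to 100 (fully open). In form: [{"ax": .., "ay": .., "az": .., "dx": .., "dy": .., "dz": .., "gripper": ..}, ...]. A call has 1 to 8 rows; each row shifts and turns the commanded pose from where the row before left it, along the tool's axes as they then stand; what a row does not reach is not made up. A row lasts 1/10 s, in which the tool goes at most 50 mm and 8.59 degrees, less where a joint would pass 70% of its speed; a pose out of reach is approached as far as the arm can. A call with a gripper value outside its range is refused whole. The fingers move at their own pace and stop on an object; FORCE is the grip in N (left out, the last holds). Time passes only in rows, so rows that do not move let the fingers close. It gives the time, the measured TCP pose, the force and the opening at its end, in the units of the state.
- robot.get_obs(): the state, without advancing time (a new reading comes with each control period).
- optics.camera(name): name is "scene" or "side" or "wrist"; returns a dict with "img" (420x560x3 uint8, red, green, blue), "depth" (420x560 float32, m along the optical axis (not along the pixel's ray), 0 where there is no reading), "camera_matrix" (3x3 intrinsics, pixels), "position" and "attitude" of the camera in the world. Camera axes: x right, y up, looking along -z (the intrinsics and any distortion apply to the point x, -y, -z); pixel columns grow to the right and rows downward; lengths in m; the calibration is good to about 2 mm. A picture is of the moment at which its call begins.
- robot.hand_in(): hands the job in, once; it reports no verdict.
The state is a dict: "time": time; "q": joint angles; "joint_velocities": joint speeds; "joint_torque": joint torques, N m; "position": TCP position; "tool_rot": TCP orientation; "ft_force": force on the tool from outside, world axes, zero at the start; "moment": the same for the moment, N m; "grip_width": finger opening in m.
Only numpy, scipy, OpenCV 4.12 (cv2) and the standard library are available. Lean on these libraries where they do the work, as an engineer would, in place of code of your own. Each camera call takes 0.05 s, during which the arm holds its last target.

## Working session

There is one attempt and no reset: what is moved stays moved. The work goes in short steps, Python scripts to look and compute and a shell command to move; the robot and the scene stay as the last step left them, time stands still between calls to the robot, and variables do not carry over. Pictures are saved under pics/ and viewed, and the job is handed in when it is done.

```bash
ls; mkdir -p pics
python3 - <<'E'
from rig import robot, optics
import cv2
print(robot.get_obs())
for n in ["scene","side","wrist"]:
    c=optics.camera(n); cv2.imwrite(f"pics/{n}0.png",c["img"][:,:,::-1]); print(n,c["camera_matrix"],c["position"],c["attitude"],[k for k in c])
E
```

```text
pics
{'time': 0.0, 'q': array([-1.42550994e+00,  5.28506955e-01,  1.43390662e+00, -4.68816697e-05,
        1.18138912e+00, -1.78492266e-01]), 'joint_velocities': array([-0.00015307,  0.00057831, -0.00065592, -0.00121641,  0.00081395,
       -0.0012657 ]), 'joint_torque': array([ 6.80958556e-05, -4.40043783e+01, -1.76591510e+01,  6.33227010e-02,
        5.81189117e-02, -1.50300484e-04]), 'position': array([ 0.19875557, -0.59177584,  0.2215452 ]), 'tool_rot': array([ 9.86922476e-01,  1.61191824e-01, -3.32726286e-06, -1.10523265e-03]), 'ft_force': array([-1.70841255,  0.09951086,  0.00895058]), 'moment': array([ 0.00053686, -0.02415472, -0.02521713]), 'grip_width': 0.08707282970305033}
scene [[396.6532842    0.         278.54051712]
 [  0.         396.6532842  203.16205286]
 [  0.           0.           1.        ]] [1.10016874 0.19215163 0.8082413 ] [0.20590599 0.26991332 0.76311086 0.5499194 ] ['img', 'depth', 'camera_matrix', 'position', 'attitude']
side [[488.67415141   0.         280.92742581]
 [  0.         488.67415141 206.03741338]
 [  0.           0.           1.        ]] [0.40376529 1.18270769 1.08579186] [-0.01518081  0.41516426  0.90783213 -0.05699998] ['img', 'depth', 'camera_matrix', 'position', 'attitude']
wrist [[330.10799915   0.         274.99055897]
 [  0.         330.10799915 204.46706702]
 [  0.           0.           1.        ]] [ 0.27375191 -0.56647677  0.38442729] [-0.11662196  0.08537518 -0.57800695  0.80313035] ['img', 'depth', 'camera_matrix', 'position', 'attitude']
```

View pics/scene0.png

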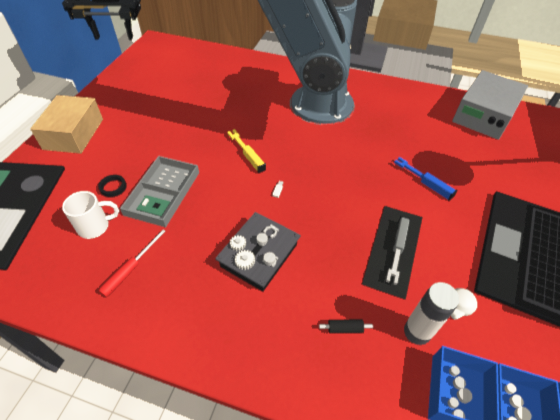

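View pics/side0.png

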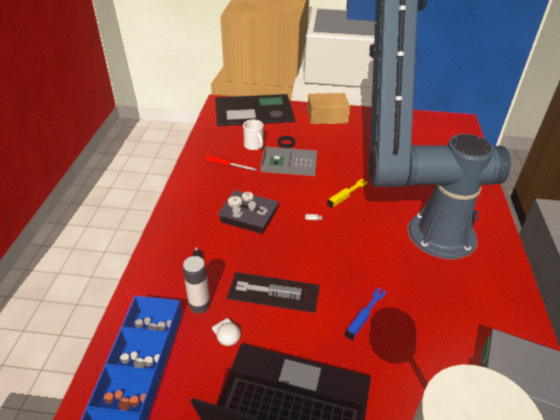

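View pics/wrist0.png

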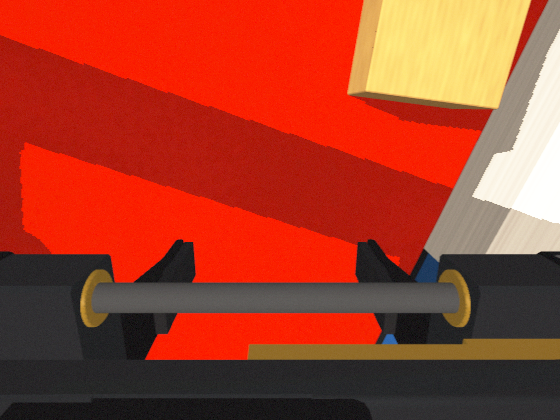

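```bash
cat > h.py <<'E'
from rig import robot, optics
import cv2, numpy as np
from scipy.spatial.transform import Rotation as R
def cam(n): return optics.camera(n)
def ray(c,uv):
    K=c["camera_matrix"]; uv=np.atleast_2d(np.asarray(uv,float))
    d=np.c_[(uv[:,0]-K[0,2])/K[0,0],-(uv[:,1]-K[1,2])/K[1,1],-np.ones(len(uv))]
    return np.array(c["position"]), d@R.from_quat(c["attitude"]).as_matrix().T
def onz(c,uv,z):
    p,d=ray(c,uv); return p+d*((z-p[2])/d[:,2])[:,None]
def proj(c,P):
    P=np.atleast_2d(P); q=(P-c["position"])@R.from_quat(c["attitude"]).as_matrix(); K=c["camera_matrix"]
    return np.c_[K[0,0]*q[:,0]/-q[:,2]+K[0,2],-K[1,1]*q[:,1]/-q[:,2]*1+K[1,2]]
def crop(c,u0,v0,u1,v1,name,s):
    im=c["img"][v0:v1,u0:u1,::-1]; cv2.imwrite("pics/"+name,cv2.resize(im,None,fx=s,fy=s,interpolation=cv2.INTER_CUBIC))
E
python3 - <<'E'
from h import *
c=cam("scene"); crop(c,205,200,315,300,"s1.png",7)
crop(c,355,195,435,305,"s2.png",5)
c=cam("side"); crop(c,205,180,295,240,"d1.png",8)
crop(c,220,265,330,315,"d2.png",7)
E
```

```text
(no output)
```

View pics/s1.png

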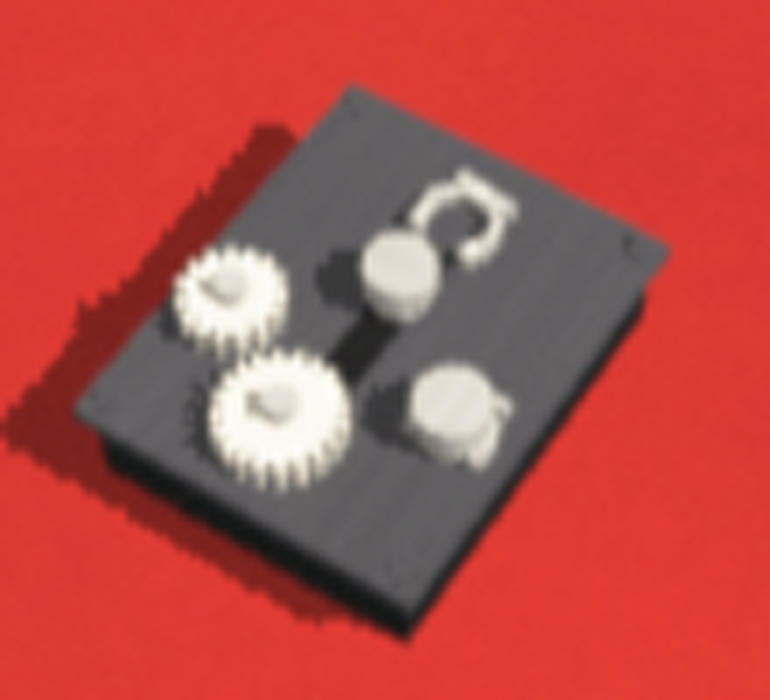

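View pics/d1.png

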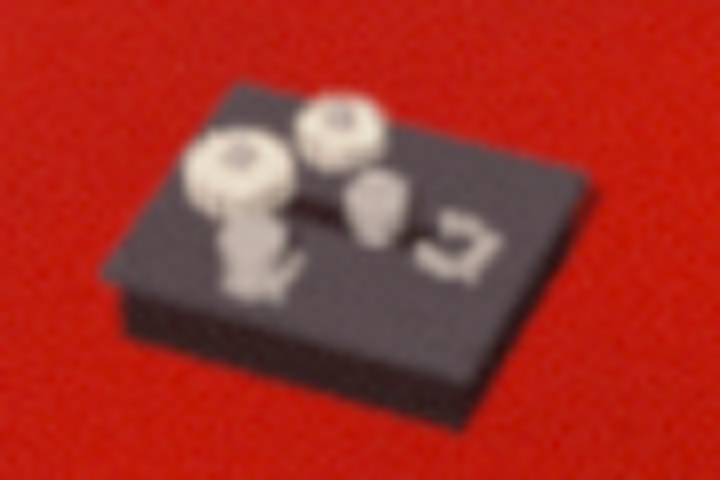

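View pics/s2.png

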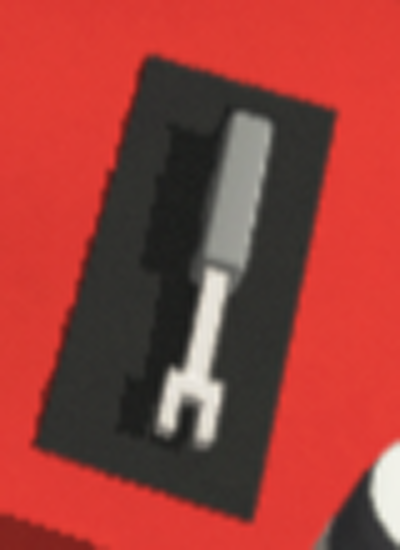

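View pics/d2.png

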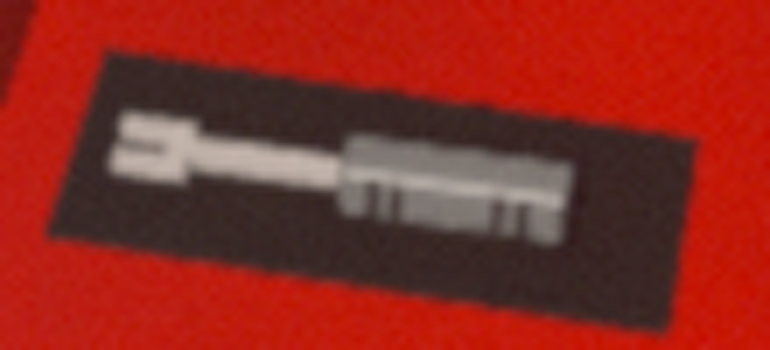

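Run:
```python
from h import *
def plate(c,uv,z,name,L,W):
    P=onz(c,uv,z)[:,:2]; ce=P.mean(0); print(name,P.round(4).tolist(),"center",ce.round(4), "edges",[round(float(np.linalg.norm(P[i]-P[i-1])),4) for i in range(4)])
    return P
s=cam("scene"); d=cam("side")
f=lambda pts,o,k:(np.array(pts,float)+.5)/k-.5+o
P=plate(s,f([(352,85),(670,250),(408,640),(75,405)],(205,200),7),.04,"plate scene",0,0)
v=(P[2]+P[3]-P[0]-P[1]); print("yaw x",np.degrees(np.arctan2(v[1],v[0])))
# side corners in the same order: (x-,y-),(x-,y+),(x+,y+),(x+,y-)
Q=plate(d,f([(590,175),(470,382),(102,277),(235,82)],(205,180),8),.04,"plate side",0,0)
v=(Q[2]+Q[3]-Q[0]-Q[1]); print("yaw x",np.degrees(np.arctan2(v[1],v[0])))
for nm,c,pts,o,k in [("scene",s,[(148,55),(337,112),(252,522),(33,445)],(355,195),5),("side",d,[(697,140),(668,332),(47,237),(107,50)],(220,265),7)]:
    P=plate(c,f(pts,o,k),.004,"pad "+nm,0,0); v=(P[2]+P[3]-P[0]-P[1]); print("yaw",np.degrees(np.arctan2(v[1],v[0])))
# tool: handle top centre line, z=0.004+0.028
H=onz(s,f([(252,118),(219,266)],(355,195),5),.032); print("handle top ends scene",H)
T=onz(s,f([(165,434),(206,443),],(355,195),5),.004+.018); print("prong tips",T)
T=onz(d,f([(122,117),(112,172),(345,152),(570,185)],(220,265),7),.022); print(T)
# clip,pin
print("clip scene",onz(s,f([(460,218),(463,175),(513,212)],(205,200),7),.046)); print("clip side",onz(d,f([(460,248),(500,240),(470,280)],(205,180),8),.046))
print("pin head scene",onz(s,f([(401,263)],(205,200),7),.06), "side",onz(d,f([(380,190)],(205,180),8),.06))
```

```text
plate scene [[0.5351, -0.0399], [0.5671, 0.0862], [0.7314, 0.0507], [0.6873, -0.0786]] center [0.6302 0.0046] edges [0.157, 0.13, 0.1681, 0.1366]
yaw x -13.18799219009163
plate side [[0.5346, -0.0402], [0.5659, 0.0895], [0.7201, 0.0493], [0.6909, -0.0797]] center [0.6279 0.0047] edges [0.1611, 0.1335, 0.1593, 0.1322]
yaw x -14.389131833577055
pad scene [[0.3791, 0.2646], [0.3855, 0.3631], [0.6323, 0.3479], [0.6258, 0.2489]] center [0.5057 0.3061] edges [0.2472, 0.0988, 0.2473, 0.0992]
yaw -3.582128684873286
pad side [[0.3795, 0.2654], [0.3852, 0.3627], [0.632, 0.349], [0.6268, 0.2497]] center [0.5059 0.3067] edges [0.2478, 0.0975, 0.2472, 0.0994]
yaw -3.4057191394019264
handle top ends scene [[0.42801693 0.31722524 0.032     ]
 [0.52179239 0.3126564  0.032     ]]
prong tips [[0.61213475 0.30254265 0.022     ]
 [0.61078159 0.32052183 0.022     ]]
[[0.61043424 0.2994911  0.022     ]
 [0.60917477 0.32781479 0.022     ]
 [0.51909485 0.30552137 0.022     ]
 [0.42855325 0.31034416 0.022     ]]
clip scene [[0.58145014 0.01621072 0.046     ]
 [0.56405693 0.01135563 0.046     ]
 [0.57332299 0.03235471 0.046     ]]
clip side [[0.5801347  0.01893462 0.046     ]
 [0.56490661 0.0118976  0.046     ]
 [0.57341043 0.03740507 0.046     ]]
pin head scene [[0.6142786  0.00703419 0.06      ]] side [[0.61474907 0.00416172 0.06      ]]
```

```bash
python3 -m inch '[{"az":0.145,"dx":10},{"az":0.145,"dx":20},{"az":0.0765,"dx":30},{"dx":30,"dy":-38},{"dx":30,"dy":-38},{"dx":30,"dy":-38},{"dx":30,"dy":-38},{"dx":30,"dy":-38}]'
```

```text
invalid input
```

```bash
python3 -m inch '[{"ax":0,"ay":0,"az":0.145,"dx":10,"dy":0,"dz":0,"gripper":100},{"ax":0,"ay":0,"az":0.145,"dx":20,"dy":0,"dz":0,"gripper":100},{"ax":0,"ay":0,"az":0.0765,"dx":30,"dy":0,"dz":0,"gripper":100},{"ax":0,"ay":0,"az":0,"dx":30,"dy":-38,"dz":0,"gripper":100},{"ax":0,"ay":0,"az":0,"dx":30,"dy":-38,"dz":0,"gripper":100},{"ax":0,"ay":0,"az":0,"dx":30,"dy":-38,"dz":0,"gripper":100},{"ax":0,"ay":0,"az":0,"dx":30,"dy":-38,"dz":0,"gripper":100},{"ax":0,"ay":0,"az":0,"dx":30,"dy":-38,"dz":0,"gripper":100}]'
```

```text
time: 1.15
position: [0.417, -0.3998, 0.2227]
tool_rot: [1.0, -0.022, 0.0, 0.0]
ft_force: [0.1, -0.7, 1.0]
grip_width: 0.087
```

```bash
python3 -m inch '[{"ax":0,"ay":0,"az":0,"dx":10,"dy":-47,"dz":0,"gripper":100},{"ax":0,"ay":0,"az":0,"dx":10,"dy":-47,"dz":0,"gripper":100},{"ax":0,"ay":0,"az":0,"dx":0,"dy":-47,"dz":0,"gripper":100},{"ax":0,"ay":0,"az":0,"dx":0,"dy":-47,"dz":0,"gripper":100},{"ax":0,"ay":0,"az":0,"dx":0,"dy":-47,"dz":0,"gripper":100},{"ax":0,"ay":0,"az":0,"dx":0,"dy":-47,"dz":0,"gripper":100},{"ax":0,"ay":0,"az":0,"dx":0,"dy":-47,"dz":0,"gripper":100},{"ax":0,"ay":0,"az":0,"dx":0,"dy":-47,"dz":0,"gripper":100}]'
python3 - <<'E'
from h import *
c=cam("wrist"); cv2.imwrite("pics/w1.png",c["img"][:,:,::-1]); print(c["position"])
E
```

```text
time: 1.95
position: [0.452, -0.0248, 0.2228]
tool_rot: [1.0, -0.022, 0.0, 0.0]
ft_force: [1.3, 0.1, 0.2]
grip_width: 0.087
[ 0.53077464 -0.02745563  0.38565188]
```

View pics/w1.png

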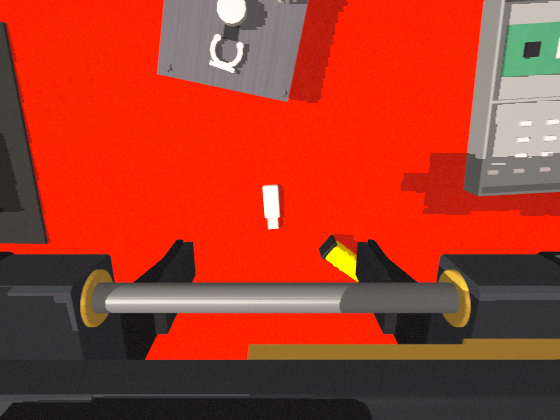

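```bash
python3 -m inch '[{"ax":0,"ay":0,"az":0,"dx":40,"dy":-10,"dz":0,"gripper":100},{"ax":0,"ay":0,"az":0,"dx":40,"dy":-10,"dz":0,"gripper":100},{"ax":0,"ay":0,"az":0,"dx":0,"dy":0,"dz":0,"gripper":100}]'
python3 - <<'E'
from h import *
c=cam("wrist"); cv2.imwrite("pics/w2.png",c["img"][:,:,::-1]); crop(c,130,0,330,200,"w2c.png",3); import pickle; pickle.dump(dict(c),open("w2.pkl","wb"))
E
```

```text
time: 2.3
position: [0.5386, -0.0097, 0.2232]
tool_rot: [1.0, -0.02, 0.004, 0.0]
ft_force: [-0.1, -1.1, 0.4]
grip_width: 0.0871
```

View pics/w2.png

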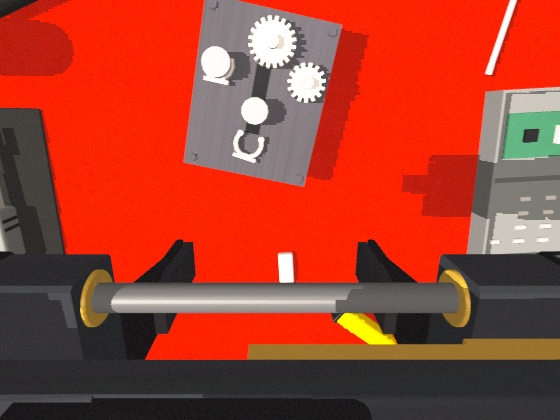

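View pics/w2c.png

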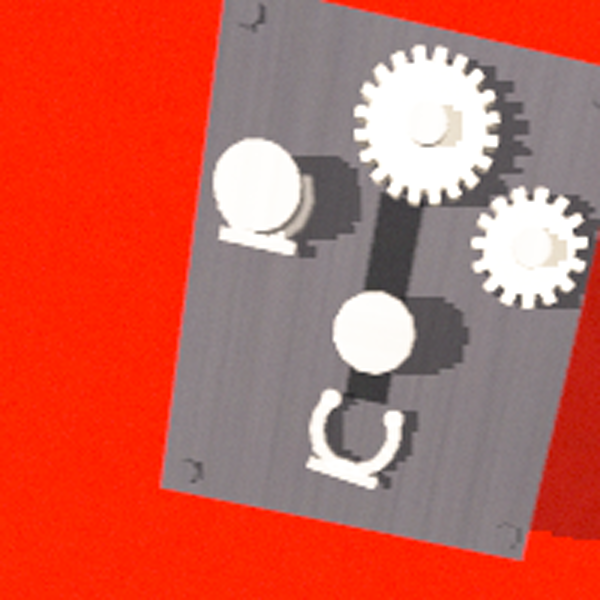

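Run:
```python
from h import *
import pickle
c=pickle.load(open("w2.pkl","rb"))
f=lambda pts:(np.array(pts,float)+.5)/3-.5+(130,0)
P=onz(c,f([(161,488),(523,560)])  ,.04); print(P)  # (x-,y+),(x-,y-)
P2=onz(c,[(205,-1),(342,25)],.04); print(P2)
e=P[0]-P[1]; print("yaw from rear edge",np.degrees(np.arctan2(e[1],e[0]))-90, np.linalg.norm(e))
v=P2[1]-P[1];print("yaw from side",np.degrees(np.arctan2(v[1],v[0])), np.linalg.norm(v))
# white clip mask
img=c["img"].astype(int); m=((img.min(2)>150)).astype(np.uint8)
n,l,st,ce=cv2.connectedComponentsWithStats(m)
for i in range(1,n):
    if st[i,4]>40: print(i,st[i],ce[i])
print("pin",onz(c,f([(374,332)]),.06))
print("clip back corners",onz(c,f([(308,467),(377,489)]),.046),"ring c",onz(c,f([(357,432)]),.046))
```

```text
[[ 0.56585031  0.08651675  0.04      ]
 [ 0.53462405 -0.0401214   0.04      ]]
[[ 0.71620895  0.04842711  0.04      ]
 [ 0.689293   -0.07861565  0.04      ]]
yaw from rear edge -13.851595542587802 0.1304312069587039
yaw from side -13.97591527348425 0.15938723568333077
1 [485   0  32  75 520] [500.38846154  36.64807692]
2 [ 248   15   49   53 1816] [271.6123348  41.0027533]
3 [201  46  33  39 955] [216.11413613  64.56125654]
4 [ 287   62   39   41 1086] [305.85635359  81.92633517]
5 [494  87  66  76 449] [512.75723831 111.55902004]
6 [509  92  51  22 929] [534.57588805 102.36167922]
7 [241  97  27  28 594] [254.09427609 110.28282828]
8 [553 125   7  19 110] [556.53636364 134.65454545]
9 [232 129  33  34 410] [246.08292683 148.03658537]
10 [502 157  47   3  77] [524.72727273 158.16883117]
15 [ 490  213   70   41 2367] [523.83438952 234.70975919]
16 [482 219   8  35 125] [485.256 235.808]
17 [  0 230   6  21  66] [  1.43939394 242.87878788]
18 [278 253  16  30 434] [285.40092166 267.45852535]
19 [ 111  296  236   13 2738] [224.02410519 301.68005844]
pin [[0.61542555 0.00745015 0.06      ]]
clip back corners [[0.57183578 0.03354574 0.046     ]
 [0.56327838 0.01032437 0.046     ]] ring c [[0.58299101 0.01598582 0.046     ]]
```

```bash
python3 -m inch '[{"ax":0,"ay":0,"az":0,"dx":-14,"dy":-45,"dz":0,"gripper":100},{"ax":0,"ay":0,"az":0,"dx":-14,"dy":-45,"dz":0,"gripper":100},{"ax":0,"ay":0,"az":0,"dx":-14,"dy":-45,"dz":0,"gripper":100},{"ax":0,"ay":0,"az":0,"dx":-14,"dy":-45,"dz":0,"gripper":100},{"ax":0,"ay":0,"az":0,"dx":-14,"dy":-45,"dz":0,"gripper":100},{"ax":0,"ay":0,"az":0,"dx":-14,"dy":-45,"dz":0,"gripper":100},{"ax":0,"ay":0,"az":0,"dx":-14,"dy":-46,"dz":0,"gripper":100},{"ax":0,"ay":0,"az":0,"dx":0,"dy":0,"dz":0,"gripper":100}]'
python3 - <<'E'
from h import *
c=cam("wrist"); cv2.imwrite("pics/w3.png",c["img"][:,:,::-1]);  import pickle; pickle.dump(dict(c),open("w3.pkl","wb")); print(robot.get_obs()["position"],robot.get_obs()["tool_rot"])
E
```

```text
time: 3.15
position: [0.4455, 0.3138, 0.2226]
tool_rot: [1.0, -0.018, -0.001, -0.001]
ft_force: [-0.2, -0.7, -0.4]
grip_width: 0.0869
[0.44630009 0.3112823  0.22243297] [ 9.99819742e-01 -1.89748854e-02 -5.91503041e-04  2.96905547e-04]
```

View pics/w3.png

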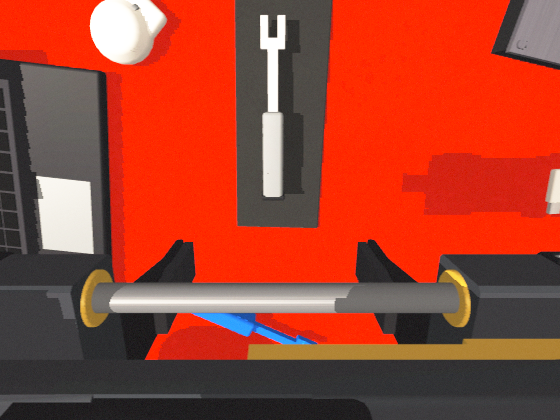

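Run:
```python
from h import *
import pickle
c=pickle.load(open("w3.pkl","rb"))
img=c["img"].astype(int); m=(img.min(2)>110).astype(np.uint8); m[:, :240]=0; m[:,310:]=0; m[230:]=0
for v in (16,20,30,44,60,80,100,108,112,116,125,150,170,190,196,198):
    u=np.where(m[v])[0]; 
    if len(u): 
        z=.032 if v>112 else .022; print(v,u.min(),u.max(),onz(c,[((u.min()+u.max())/2,v)],z)[0].round(4))
vs=np.where(m.any(1))[0]; print(vs.min(),vs.max())
```

```text
16 260 285 [0.6085 0.3112 0.022 ]
20 260 285 [0.605  0.3114 0.022 ]
30 260 285 [0.5962 0.3117 0.022 ]
44 260 284 [0.5836 0.3127 0.022 ]
60 267 277 [0.5688 0.3133 0.022 ]
80 267 277 [0.5497 0.3141 0.022 ]
100 268 277 [0.5301 0.3143 0.022 ]
108 268 277 [0.522  0.3147 0.022 ]
112 265 280 [0.5179 0.3148 0.022 ]
116 262 282 [0.5142 0.3154 0.032 ]
125 262 282 [0.5051 0.3158 0.032 ]
150 262 282 [0.4792 0.3168 0.032 ]
170 263 281 [0.4577 0.3177 0.032 ]
190 263 281 [0.4354 0.3186 0.032 ]
196 265 279 [0.4285 0.3188 0.032 ]
15 196
```

```bash
python3 -m inch '[{"ax":0,"ay":0,"az":0.004,"dx":20,"dy":-3,"dz":0,"gripper":60},{"ax":0,"ay":0,"az":0,"dx":20,"dy":-3,"dz":0,"gripper":60},{"ax":0,"ay":0,"az":0,"dx":0,"dy":0,"dz":40,"gripper":60},{"ax":0,"ay":0,"az":0,"dx":0,"dy":0,"dz":40,"gripper":60},{"ax":0,"ay":0,"az":0,"dx":0,"dy":0,"dz":40,"gripper":60},{"ax":0,"ay":0,"az":0,"dx":0,"dy":0,"dz":40,"gripper":60},{"ax":0,"ay":0,"az":0,"dx":0,"dy":0,"dz":30,"gripper":60},{"ax":0,"ay":0,"az":0,"dx":0,"dy":0,"dz":0,"gripper":60}]' 40
python3 - <<'E'
from h import *
c=cam("wrist"); cv2.imwrite("pics/w4.png",c["img"][:,:,::-1]); print(robot.get_obs()["position"],robot.get_obs()["tool_rot"])
E
```

```text
time: 4.0
position: [0.4854, 0.3105, 0.0287]
tool_rot: [1.0, -0.025, -0.005, 0.002]
ft_force: [-1.9, -0.1, -0.6]
grip_width: 0.0526
[0.48722124 0.31157659 0.03097753] [ 0.99969909 -0.02435003 -0.00265904  0.00132046]
```

View pics/w4.png

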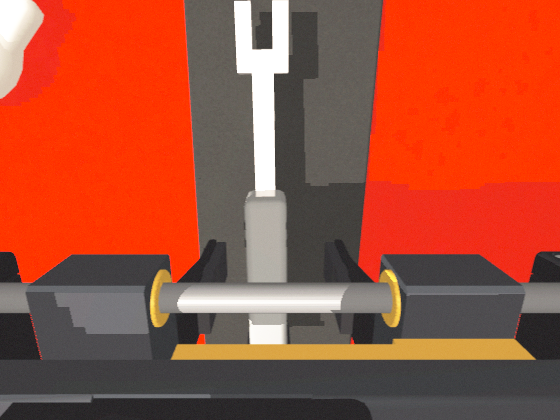

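```bash
python3 -m inch '[{"ax":0,"ay":0,"az":0,"dx":0,"dy":-6,"dz":0,"gripper":60},{"ax":0,"ay":0,"az":0,"dx":0,"dy":0,"dz":12,"gripper":60},{"ax":0,"ay":0,"az":0,"dx":0,"dy":0,"dz":10,"gripper":60},{"ax":0,"ay":0,"az":0,"dx":0,"dy":0,"dz":0,"gripper":60}]'
python3 - <<'E'
from h import *
c=cam("wrist"); cv2.imwrite("pics/w5.png",c["img"][:,:,::-1]); print(robot.get_obs()["position"],robot.get_obs()["ft_force"])
c=cam("scene");crop(c,350,150,460,290,"s5.png",4)
E
```

```text
time: 4.45
position: [0.4881, 0.3199, 0.0099]
tool_rot: [1.0, -0.023, -0.001, 0.0]
ft_force: [-0.1, -0.2, -0.1]
grip_width: 0.0526
[0.48833466 0.3200161  0.01018338] [0.05553105 0.39609461 0.2453925 ]
```

View pics/w5.png

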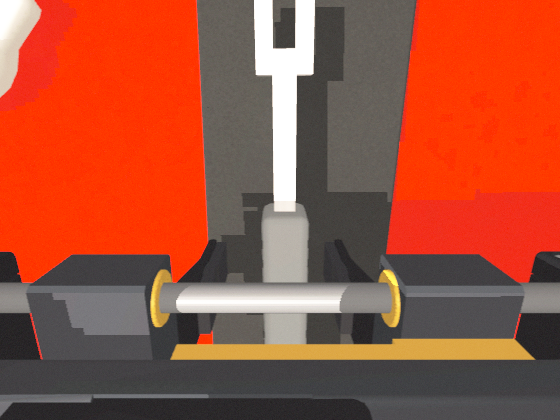

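View pics/s5.png

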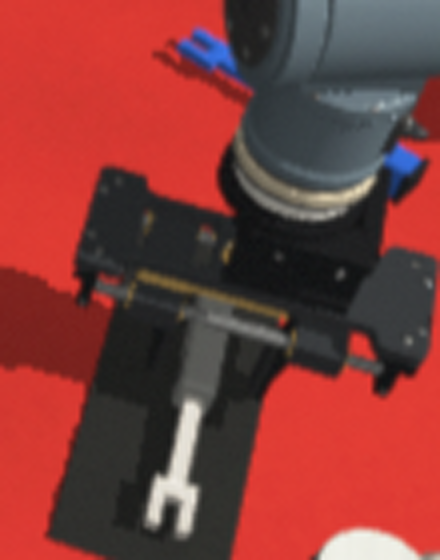

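```bash
python3 -m inch '[{"ax":0,"ay":0,"az":0,"dx":0,"dy":2,"dz":3,"gripper":60},{"ax":0,"ay":0,"az":0,"dx":0,"dy":0,"dz":0,"gripper":0},{"ax":0,"ay":0,"az":0,"dx":0,"dy":0,"dz":0,"gripper":0},{"ax":0,"ay":0,"az":0,"dx":0,"dy":0,"dz":0,"gripper":0},{"ax":0,"ay":0,"az":0,"dx":0,"dy":0,"dz":0,"gripper":0},{"ax":0,"ay":0,"az":0,"dx":0,"dy":0,"dz":0,"gripper":0},{"ax":0,"ay":0,"az":0,"dx":0,"dy":0,"dz":0,"gripper":0}]' 45
python3 - <<'E'
from h import *
c=cam("wrist"); cv2.imwrite("pics/w6.png",c["img"][:,:,::-1]); o=robot.get_obs();print(o["position"],o["tool_rot"],o["grip_width"])
E
```

```text
time: 5.25
position: [0.4888, 0.3181, 0.0076]
tool_rot: [1.0, -0.023, 0.0, 0.0]
ft_force: [0.2, -0.2, 1.4]
grip_width: 0.0219
[0.48881607 0.31807182 0.00764404] [ 9.99728676e-01 -2.32931315e-02  6.32037123e-06  6.97176645e-05] 0.021886034536273316
```

View pics/w6.png

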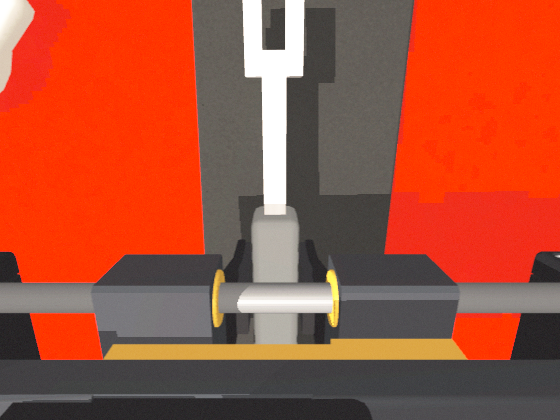

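```bash
python3 -m inch '[{"ax":0,"ay":0,"az":0,"dx":0,"dy":0,"dz":-15,"gripper":0},{"ax":0,"ay":0,"az":0,"dx":0,"dy":0,"dz":-32,"gripper":0},{"ax":0,"ay":0,"az":0,"dx":0,"dy":0,"dz":-32,"gripper":0},{"ax":0,"ay":0,"az":0,"dx":0,"dy":0,"dz":-32,"gripper":0},{"ax":0,"ay":0,"az":0,"dx":0,"dy":20,"dz":0,"gripper":0},{"ax":0,"ay":0,"az":0,"dx":-5,"dy":30,"dz":0,"gripper":0}]' 45
python3 - <<'E'
from h import *
c=cam("wrist"); cv2.imwrite("pics/w7.png",c["img"][:,:,::-1]); o=robot.get_obs();print(o["position"],o["tool_rot"],o["grip_width"],o["ft_force"])
c=cam("side");crop(c,200,150,350,280,"d7.png",5)
E
```

```text
time: 5.9
position: [0.4835, 0.2697, 0.1212]
tool_rot: [1.0, -0.022, 0.003, -0.001]
ft_force: [-0.7, -0.5, -0.3]
grip_width: 0.0219
[0.4795416  0.26434912 0.11985309] [ 9.99730251e-01 -2.31545932e-02 -9.25155832e-04  1.56044368e-03] 0.02170069209101377 [-3.24469025 -3.38488817 -1.71143006]
```

View pics/w7.png

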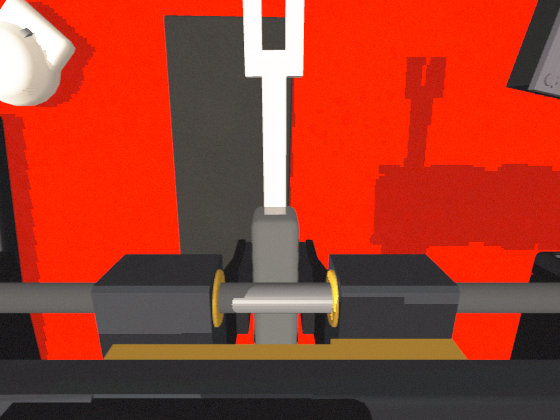

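View pics/d7.png

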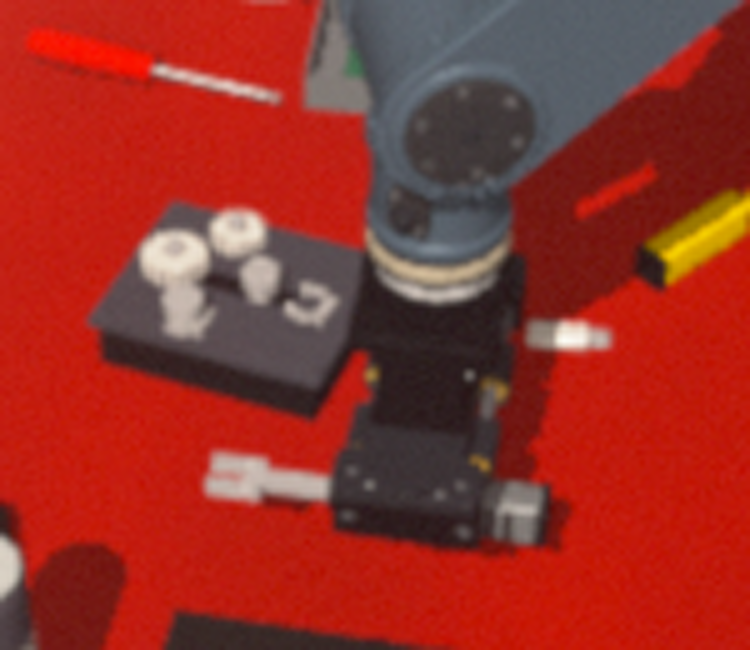

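```bash
python3 -m inch '[{"ax":0,"ay":0,"az":0,"dx":-8,"dy":36,"dz":0,"gripper":0},{"ax":0,"ay":0,"az":0,"dx":-8,"dy":36,"dz":0,"gripper":0},{"ax":0,"ay":0,"az":0,"dx":-8,"dy":36,"dz":0,"gripper":0},{"ax":0,"ay":0,"az":0,"dx":-8,"dy":36,"dz":0,"gripper":0},{"ax":0,"ay":0,"az":0,"dx":-8,"dy":36,"dz":0,"gripper":0},{"ax":0,"ay":0,"az":0.098,"dx":-8,"dy":35,"dz":0,"gripper":0},{"ax":0,"ay":0,"az":0.098,"dx":0,"dy":0,"dz":0,"gripper":0},{"ax":0,"ay":0,"az":0,"dx":0,"dy":0,"dz":0,"gripper":0}]' 45;  python3 -m inch '[{"ax":0,"ay":0,"az":0,"dx":0,"dy":0,"dz":20,"gripper":0},{"ax":0,"ay":0,"az":0,"dx":0,"dy":0,"dz":20,"gripper":0},{"ax":0,"ay":0,"az":0,"dx":0,"dy":0,"dz":15,"gripper":0},{"ax":0,"ay":0,"az":0,"dx":0,"dy":0,"dz":0,"gripper":0},{"ax":0,"ay":0,"az":0,"dx":0,"dy":0,"dz":0,"gripper":0}]'
python3 - <<'E'
from h import *
c=cam("wrist"); cv2.imwrite("pics/w8.png",c["img"][:,:,::-1]); o=robot.get_obs();print(o["position"],o["tool_rot"],o["grip_width"],o["ft_force"])
c=cam("side");crop(c,200,150,350,280,"d8.png",5)
c=cam("scene");crop(c,200,140,340,290,"s8.png",5)
E
```

```text
time: 6.8
position: [0.4239, 0.0552, 0.1191]
tool_rot: [0.992, -0.122, 0.001, -0.0]
ft_force: [0.8, 0.3, -1.5]
grip_width: 0.0218
time: 7.3
position: [0.4239, 0.0565, 0.0637]
tool_rot: [0.993, -0.12, 0.0, -0.0]
ft_force: [-0.4, 0.1, -1.4]
grip_width: 0.0214
[0.42416058 0.05641197 0.064072  ] [ 9.92760548e-01 -1.20108813e-01  6.04831543e-04 -3.90214114e-05] 0.02155491759244612 [-0.10593317 -0.00132241 -0.3650173 ]
```

View pics/w8.png

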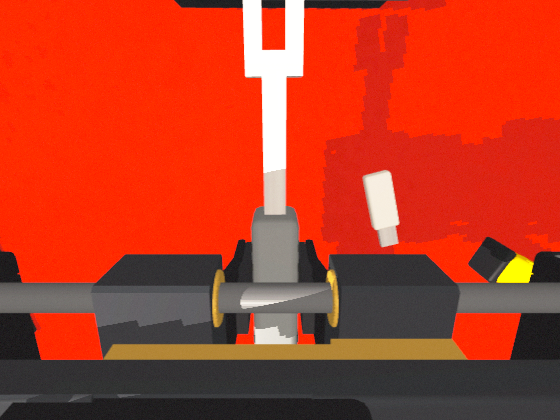

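View pics/d8.png

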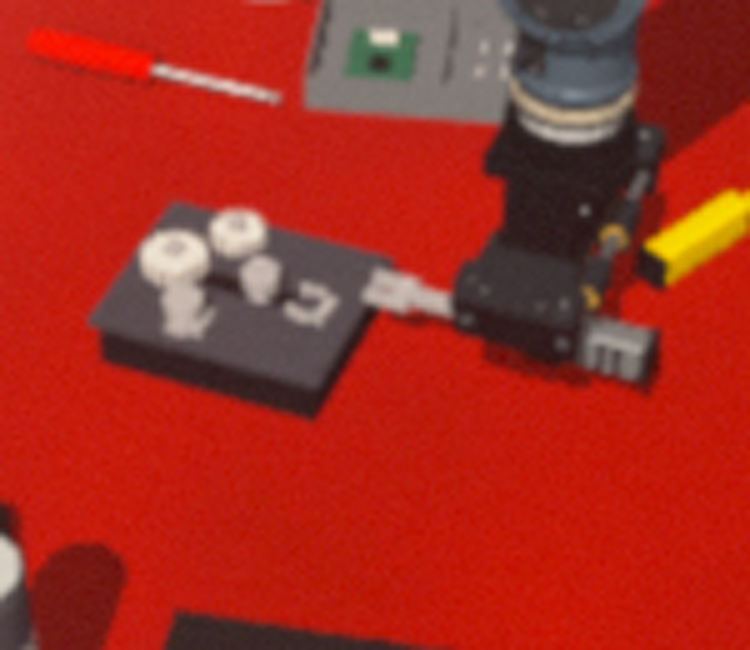

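View pics/s8.png

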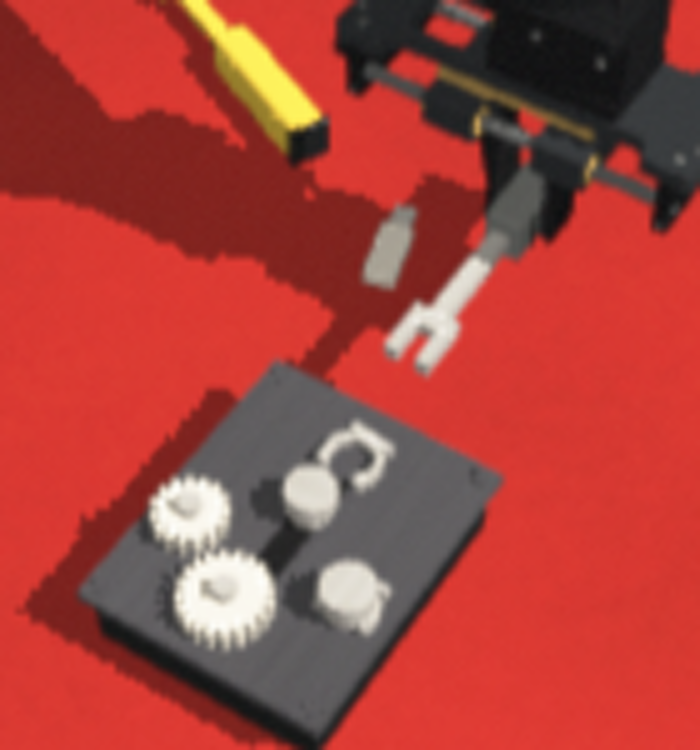

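Run:
```python
from h import *
f=lambda pts,o,k:(np.array(pts,float)+.5)/k-.5+o
o=robot.get_obs(); print(o["position"]); z=o["position"][2]-.0036+.018
x=R.from_quat(o["tool_rot"]).as_matrix(); print("tool x",x[:,0], "yaw",np.degrees(np.arctan2(x[1,0],x[0,0])))
s=cam("scene");d=cam("side")
crop(s,265,190,305,225,"s9.png",18); crop(d,265,198,305,222,"d9.png",18)
yaw=np.radians(-13.9); X=np.array([np.cos(yaw),np.sin(yaw)]); Y=np.array([-X[1],X[0]]); O=np.array([.6187,.0059])
print("pred tip",o["position"][:2]+.1225*x[:2,0], "plate frame",[(o["position"][:2]+.1225*x[:2,0]-O)@X,(o["position"][:2]+.1225*x[:2,0]-O)@Y])
P=np.r_[o["position"][:2]+.1225*x[:2,0],z]
print("proj scene",proj(s,P),"side",proj(d,P), "in crops",(proj(s,P)-(265,190))*18,(proj(d,P)-(265,198))*18)
```

```text
[0.42424405 0.05617395 0.06432818]
tool x [ 0.97098032 -0.23915142  0.00195398] yaw -13.836488930704368
pred tip [0.54318914 0.0268779 ] plate frame [np.float64(-0.07833911646865681), np.float64(0.0022237663996448644)]
proj scene [[279.85958027 211.21769619]] side [[273.25375213 205.50274884]] in crops [[267.47244484 381.91853135]] [[148.56753839 135.04947909]]
```

View pics/s9.png

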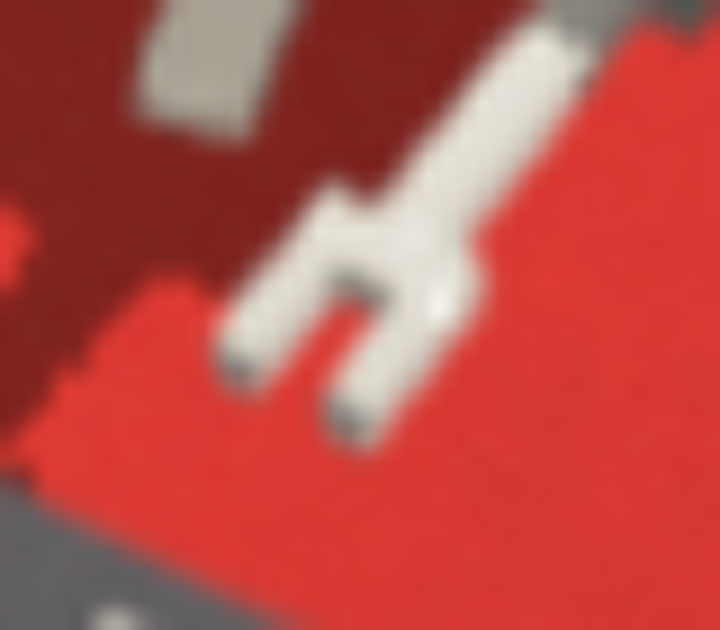

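View pics/d9.png

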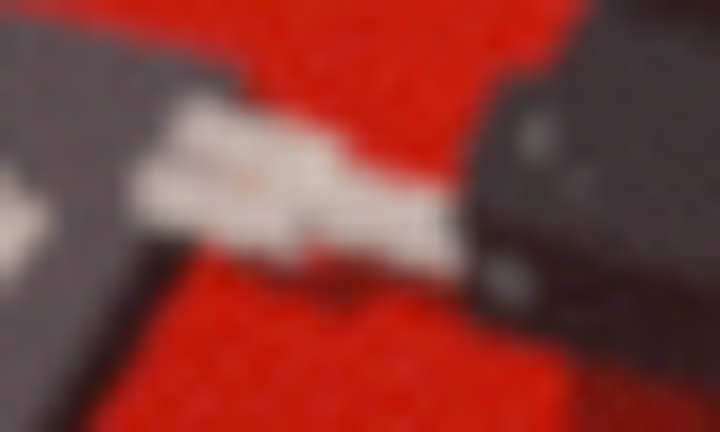

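Run:
```python
from h import *
s=cam("scene");d=cam("side")
yaw=np.radians(-13.9); X=np.array([np.cos(yaw),np.sin(yaw)]); Y=np.array([-X[1],X[0]]); O=np.array([.6187,.0059])
for c,p in((s,((295.5)/18-.5+265,(378.5)/18-.5+190)),(d,((165.5)/18-.5+265,135.5/18-.5+198))):
    P=onz(c,[p],.0787)[0]; print(P,(P[:2]-O)@X,(P[:2]-O)@Y)
```

```text
[0.54038779 0.02858691 0.0787    ] -0.08146898882011816 0.0032097678402014454
[0.54210965 0.02438223 0.0787    ] -0.07878746748451237 -0.0004581421435821409
```

```bash
python3 -m inch '[{"ax":0,"ay":0,"az":0,"dx":0,"dy":0.5,"dz":14,"gripper":0},{"ax":0,"ay":0,"az":0,"dx":0,"dy":0,"dz":13.5,"gripper":0},{"ax":0,"ay":0,"az":0,"dx":0,"dy":0,"dz":0,"gripper":0},{"ax":0,"ay":0,"az":0,"dx":0,"dy":0,"dz":0,"gripper":0}]'
python3 - <<'E'
from h import *
for i in range(3):
    c=cam("side");o=robot.get_obs();print(o["position"],o["ft_force"],R.from_quat(o["tool_rot"]).as_matrix()[:,0])
crop(c,240,180,310,232,"d10.png",10)
E
```

```text
time: 8.05
position: [0.4233, 0.0554, 0.0362]
tool_rot: [0.993, -0.121, -0.0, -0.0]
ft_force: [-0.5, 0.2, -0.9]
grip_width: 0.0217
[0.4235721  0.05538382 0.03640952] [ 0.48054143  0.18011225 -0.85818693] [ 9.70668720e-01 -2.40420580e-01  4.25289518e-04]
[0.42372084 0.05538295 0.03655061] [ 0.53078399 -0.04395597 -1.90446458] [ 9.70695433e-01 -2.40311256e-01  9.36656884e-04]
[0.42378357 0.05538251 0.03658839] [ 0.13385877 -0.44262263 -0.83268411] [ 0.9706941  -0.24031571  0.00114626]
```

View pics/d10.png

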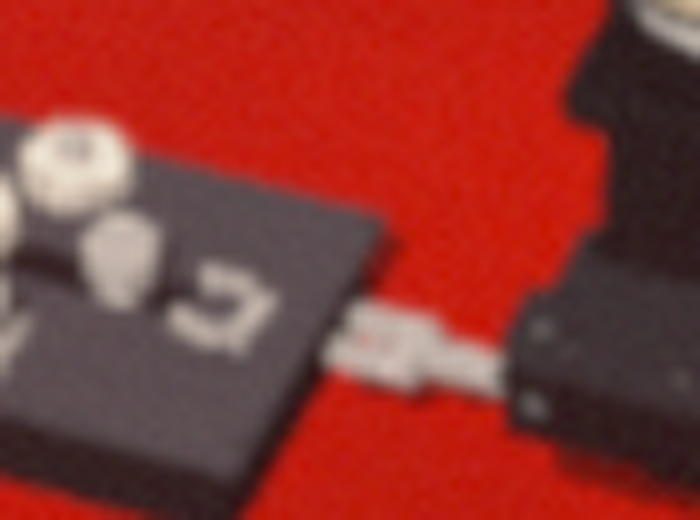

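Fork stands just off the plate edge, above its level. Advance 18 mm, then look.

```bash
python3 -m inch '[{"ax":0,"ay":0,"az":0,"dx":6,"dy":0,"dz":0,"gripper":0},{"ax":0,"ay":0,"az":0,"dx":6,"dy":0,"dz":0,"gripper":0},{"ax":0,"ay":0,"az":0,"dx":6,"dy":0,"dz":0,"gripper":0},{"ax":0,"ay":0,"az":0,"dx":0,"dy":0,"dz":0,"gripper":0},{"ax":0,"ay":0,"az":0,"dx":0,"dy":0,"dz":0,"gripper":0}]'
python3 - <<'E'
from h import *
c=cam("side");o=robot.get_obs();print(o["position"],o["ft_force"])
crop(c,240,180,310,232,"d11.png",10)
c=cam("scene"); crop(c,240,200,300,250,"s11.png",12)
E
```

```text
time: 8.7
position: [0.441, 0.051, 0.0361]
tool_rot: [0.993, -0.121, -0.0, -0.0]
ft_force: [1.0, -0.0, -1.6]
grip_width: 0.0218
[0.44058322 0.05112131 0.03601465] [-0.15235999  0.16758464 -1.5732595 ]
```

View pics/d11.png

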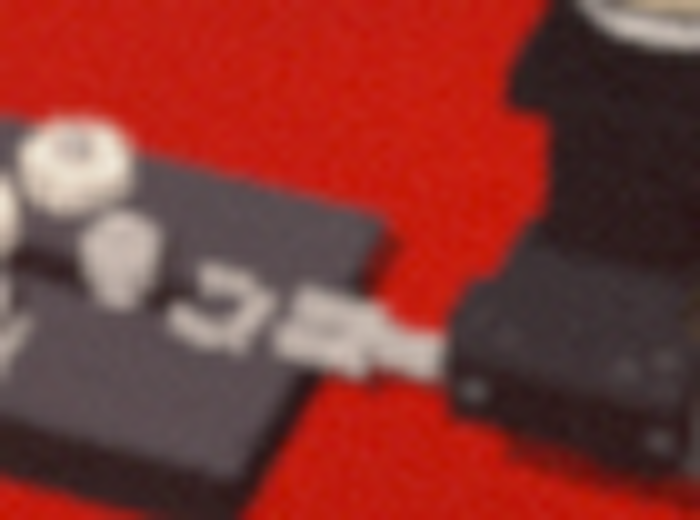

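View pics/s11.png

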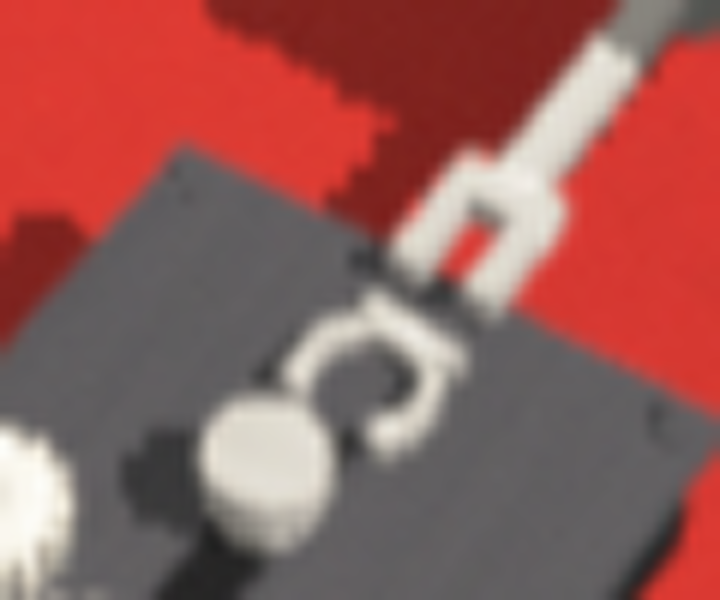

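```bash
python3 -m inch '[{"ax":0,"ay":0,"az":0,"dx":2,"dy":0,"dz":0,"gripper":0},{"ax":0,"ay":0,"az":0,"dx":2,"dy":0,"dz":0,"gripper":0},{"ax":0,"ay":0,"az":0,"dx":2,"dy":0,"dz":0,"gripper":0},{"ax":0,"ay":0,"az":0,"dx":2,"dy":0,"dz":0,"gripper":0},{"ax":0,"ay":0,"az":0,"dx":2,"dy":0,"dz":0,"gripper":0},{"ax":0,"ay":0,"az":0,"dx":2,"dy":0,"dz":0,"gripper":0},{"ax":0,"ay":0,"az":0,"dx":0,"dy":0,"dz":0,"gripper":0}]'
python3 - <<'E'
from h import *
c=cam("side");o=robot.get_obs();print(o["position"],o["ft_force"])
crop(c,240,180,310,232,"d12.png",10)
c=cam("scene"); crop(c,240,200,300,250,"s12.png",12)
E
```

```text
time: 9.5
position: [0.453, 0.0481, 0.0361]
tool_rot: [0.993, -0.121, 0.0, -0.0]
ft_force: [0.4, 0.8, -1.7]
grip_width: 0.0216
[0.45266696 0.04817791 0.03603804] [-0.24460955 -0.4448328  -1.30526256]
```

View pics/d12.png

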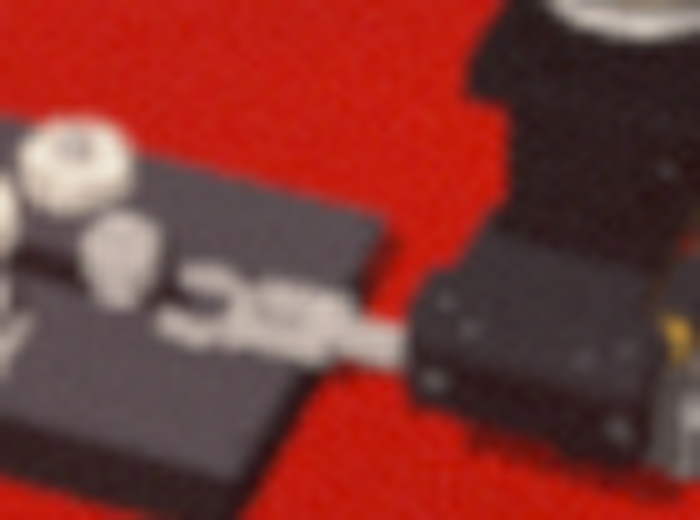

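View pics/s12.png

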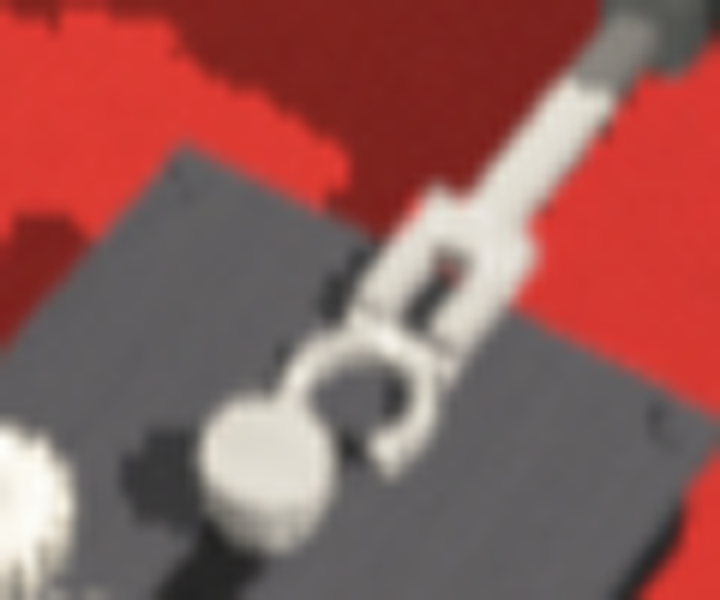

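Run:
```python
from h import *
s=cam("scene");d=cam("side")
yaw=np.radians(-13.9); X=np.array([np.cos(yaw),np.sin(yaw)]); Y=np.array([-X[1],X[0]]); O=np.array([.6187,.0059])
def pf(c,p,o,k,z):
    P=onz(c,[(np.array(p)+.5)/k-.5+o],z)[0,:2]; return np.round([(P-O)@X*1e3,(P-O)@Y*1e3],1)
for z,p in ((.046,(362,392)),(.046,(293,385)),(.046,(388,462)),(.06,(266,443)),(.0505,(363,303)),(.0505,(442,350))): print("s",z,pf(s,p,(240,200),12,z))
for z,p in ((.046,(200,310)),(.06,(122,235)),(.0505,(255,290)),(.0505,(225,345))): print("d",z,pf(d,p,(240,180),10,z))
o=robot.get_obs()["position"][:2]-O; print(o@X*1e3,o@Y*1e3)
```

```text
s 0.046 [-34.3   2.3]
s 0.046 [-28.4 -10.1]
s 0.046 [-23.   15.5]
s 0.06 [-6.  -1.3]
s 0.0505 [-49.8  -7.5]
s 0.0505 [-48.5  11.7]
d 0.046 [-33.1   6.3]
d 0.06 [-2.  -3.5]
d 0.0505 [-47.7  -4.5]
d 0.0505 [-48.8  23.6]
-171.7040029046279 1.1452719299698197
```

```bash
python3 -m inch '[{"ax":0,"ay":0,"az":0,"dx":2,"dy":0.2,"dz":0,"gripper":0},{"ax":0,"ay":0,"az":0,"dx":2,"dy":0.3,"dz":0,"gripper":0},{"ax":0,"ay":0,"az":0,"dx":2,"dy":0.3,"dz":0,"gripper":0},{"ax":0,"ay":0,"az":0,"dx":2,"dy":0.3,"dz":0,"gripper":0},{"ax":0,"ay":0,"az":0,"dx":2,"dy":0.3,"dz":0,"gripper":0},{"ax":0,"ay":0,"az":0,"dx":2,"dy":0.2,"dz":0,"gripper":0},{"ax":0,"ay":0,"az":0,"dx":0,"dy":0,"dz":0,"gripper":0}]'
python3 - <<'E'
from h import *
c=cam("side");o=robot.get_obs();print(o["position"],o["ft_force"])
crop(c,240,180,310,232,"d13.png",10)
c=cam("scene"); crop(c,240,200,300,250,"s13.png",12)
E
```

```text
time: 10.4
position: [0.4643, 0.0436, 0.0361]
tool_rot: [0.993, -0.121, 0.0, 0.0]
ft_force: [-1.0, 0.5, -1.6]
grip_width: 0.0215
[0.4639551  0.04372138 0.03605591] [-0.06350398  0.67189278 -0.32685429]
```

View pics/d13.png

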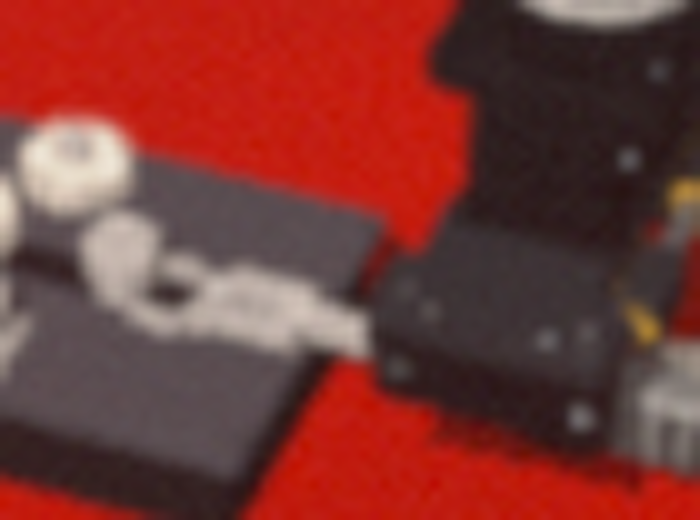

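View pics/s13.png

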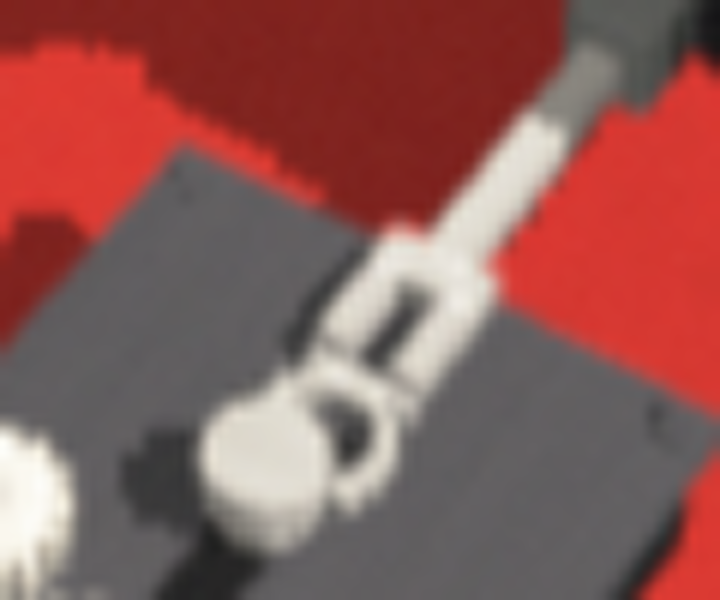

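```bash
python3 -m inch '[{"ax":0,"ay":0,"az":0,"dx":1,"dy":0,"dz":0,"gripper":0},{"ax":0,"ay":0,"az":0,"dx":1,"dy":0,"dz":0,"gripper":0},{"ax":0,"ay":0,"az":0,"dx":0,"dy":0,"dz":0,"gripper":0}]'
python3 -m inch '[{"ax":0,"ay":0,"az":0,"dx":1,"dy":0,"dz":0,"gripper":0},{"ax":0,"ay":0,"az":0,"dx":1,"dy":0,"dz":0,"gripper":0},{"ax":0,"ay":0,"az":0,"dx":0,"dy":0,"dz":0,"gripper":0}]'
```

```text
time: 10.8
position: [0.4659, 0.0433, 0.0361]
tool_rot: [0.993, -0.121, 0.0, 0.0]
ft_force: [-0.2, 0.2, -1.2]
grip_width: 0.0215
time: 11.1
position: [0.4671, 0.0429, 0.036]
tool_rot: [0.993, -0.121, -0.001, -0.0]
ft_force: [-1.4, 0.3, -0.8]
grip_width: 0.0218
```

```bash
cat > snap.py <<'E'
from h import *
import sys
n=sys.argv[1]
fs=[];ps=[]
c=cam("side");fs.append(robot.get_obs());crop(c,240,180,310,232,f"d{n}.png",10)
c=cam("scene");fs.append(robot.get_obs()); crop(c,240,200,300,250,f"s{n}.png",12)
a=cv2.imread(f"pics/s{n}.png");b=cv2.imread(f"pics/d{n}.png")
a=cv2.resize(a,(400,333));b=cv2.resize(b,(400,297)); b=cv2.copyMakeBorder(b,0,36,0,0,cv2.BORDER_CONSTANT)
cv2.imwrite(f"pics/c{n}.png",np.hstack([a,b]))
yaw=np.radians(-13.9); X=np.array([np.cos(yaw),np.sin(yaw)]); Y=np.array([-X[1],X[0]]); O=np.array([.6187,.0059])
for o in fs:
    p=o["position"][:2]-O; f=o["ft_force"][:2]; print("tip x %.1f y %.1f z %.1f  F along %.1f lat %.1f z %.1f"%(p@X*1e3+122,p@Y*1e3,o["position"][2]*1e3,f@X,f@Y,o["ft_force"][2]))
E
python3 snap.py 14
```

```text
tip x -34.0 y -0.5 z 36.0  F along -1.5 lat -0.0 z -0.8
tip x -34.0 y -0.5 z 36.0  F along -1.1 lat -0.8 z -0.6
```

View pics/c14.png

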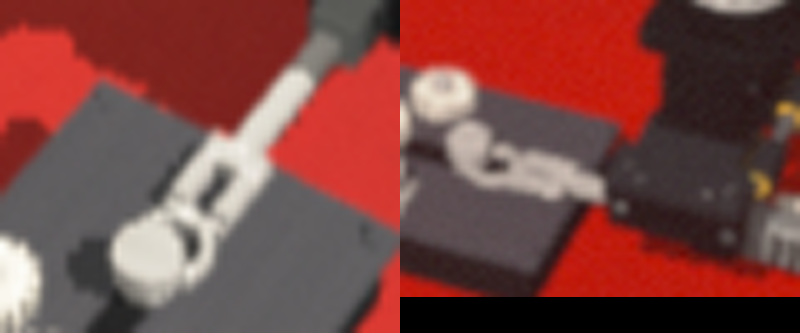

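```bash
python3 -m inch '[{"ax":0,"ay":0,"az":0,"dx":1,"dy":0,"dz":0,"gripper":0},{"ax":0,"ay":0,"az":0,"dx":1,"dy":0,"dz":0,"gripper":0},{"ax":0,"ay":0,"az":0,"dx":0,"dy":0,"dz":0,"gripper":0}]'
python3 snap.py 15
```

```text
time: 11.5
position: [0.4692, 0.0424, 0.0359]
tool_rot: [0.993, -0.121, -0.0, -0.0]
ft_force: [-1.8, 0.5, -1.8]
grip_width: 0.0213
tip x -31.9 y -0.5 z 36.0  F along -2.7 lat 0.2 z -1.1
tip x -31.9 y -0.5 z 36.0  F along -1.8 lat 0.3 z -1.0
```

```bash
python3 -m inch '[{"ax":0,"ay":0,"az":0,"dx":1,"dy":0,"dz":0,"gripper":0},{"ax":0,"ay":0,"az":0,"dx":1,"dy":0,"dz":0,"gripper":0},{"ax":0,"ay":0,"az":0,"dx":0,"dy":0,"dz":0,"gripper":0}]'
python3 snap.py 16
```

```text
time: 11.9
position: [0.4718, 0.0418, 0.0361]
tool_rot: [0.993, -0.121, 0.0, 0.0]
ft_force: [-2.1, -0.1, -1.4]
grip_width: 0.0219
tip x -29.2 y -0.4 z 36.1  F along -1.2 lat -0.0 z -1.2
tip x -29.2 y -0.4 z 36.1  F along -1.2 lat 0.2 z -1.9
```

View pics/c16.png

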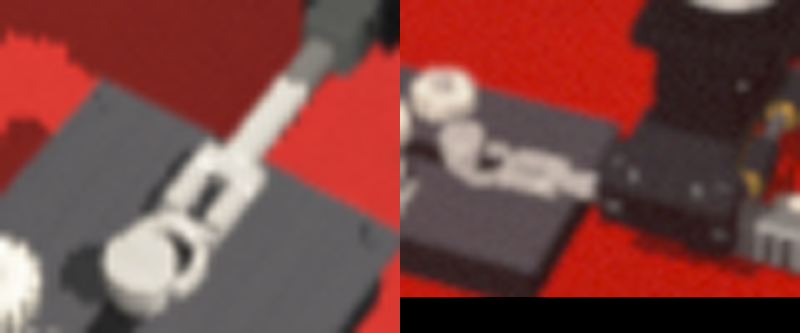

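```bash
python3 -m inch '[{"ax":0,"ay":0,"az":0,"dx":1,"dy":0,"dz":0,"gripper":0},{"ax":0,"ay":0,"az":0,"dx":1,"dy":0,"dz":0,"gripper":0},{"ax":0,"ay":0,"az":0,"dx":0,"dy":0,"dz":0,"gripper":0}]'
python3 snap.py 17
```

```text
time: 12.3
position: [0.4737, 0.0413, 0.0361]
tool_rot: [0.993, -0.121, 0.0, -0.0]
ft_force: [-1.2, 0.3, -2.4]
grip_width: 0.0217
tip x -27.2 y -0.4 z 36.1  F along -1.8 lat -0.9 z -1.3
tip x -27.3 y -0.4 z 36.1  F along -1.0 lat -0.4 z -1.5
```

```bash
python3 -m inch '[{"ax":0,"ay":0,"az":0,"dx":1,"dy":0,"dz":0,"gripper":0},{"ax":0,"ay":0,"az":0,"dx":1,"dy":0,"dz":0,"gripper":0},{"ax":0,"ay":0,"az":0,"dx":0,"dy":0,"dz":0,"gripper":0}]'
python3 snap.py 18
```

```text
time: 12.7
position: [0.4756, 0.0408, 0.0361]
tool_rot: [0.993, -0.121, 0.0, 0.0]
ft_force: [-1.6, -0.7, -0.9]
grip_width: 0.0217
tip x -25.3 y -0.4 z 36.1  F along -2.3 lat -0.3 z -1.5
tip x -25.3 y -0.4 z 36.1  F along -1.6 lat -0.2 z -2.2
```

```bash
python3 -m inch '[{"ax":0,"ay":0,"az":0,"dx":1,"dy":0,"dz":0,"gripper":0},{"ax":0,"ay":0,"az":0,"dx":1,"dy":0,"dz":0,"gripper":0},{"ax":0,"ay":0,"az":0,"dx":0,"dy":0,"dz":0,"gripper":0}]'
python3 snap.py 19
```

```text
time: 13.1
position: [0.4776, 0.0404, 0.0361]
tool_rot: [0.993, -0.121, 0.0, 0.0]
ft_force: [-1.7, -0.5, -2.1]
grip_width: 0.0218
tip x -23.3 y -0.5 z 36.0  F along -1.3 lat 0.0 z -0.9
tip x -23.3 y -0.4 z 36.1  F along -1.6 lat 0.2 z -1.5
```

View pics/c19.png

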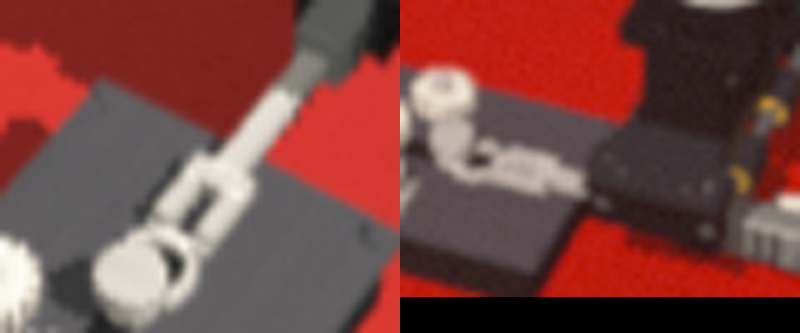

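```bash
python3 -m inch '[{"ax":0,"ay":0,"az":0,"dx":1,"dy":0,"dz":0,"gripper":0},{"ax":0,"ay":0,"az":0,"dx":1,"dy":0,"dz":0,"gripper":0},{"ax":0,"ay":0,"az":0,"dx":0,"dy":0,"dz":0,"gripper":0}]'
python3 snap.py 20
```

```text
time: 13.5
position: [0.4795, 0.0399, 0.036]
tool_rot: [0.993, -0.121, 0.0, 0.0]
ft_force: [-1.5, -0.3, -2.2]
grip_width: 0.0217
tip x -21.3 y -0.4 z 36.1  F along -1.3 lat 0.0 z -1.2
tip x -21.3 y -0.4 z 36.1  F along -2.6 lat -0.2 z -2.2
```

```bash
python3 -m inch '[{"ax":0,"ay":0,"az":0,"dx":1,"dy":0,"dz":0,"gripper":0},{"ax":0,"ay":0,"az":0,"dx":1,"dy":0,"dz":0,"gripper":0},{"ax":0,"ay":0,"az":0,"dx":0,"dy":0,"dz":0,"gripper":0}]'
python3 snap.py 21
```

```text
time: 13.9
position: [0.4815, 0.0394, 0.036]
tool_rot: [0.993, -0.121, 0.0, 0.0]
ft_force: [-2.0, -0.6, -0.9]
grip_width: 0.0216
tip x -19.3 y -0.4 z 36.0  F along -2.1 lat 0.1 z -1.0
tip x -19.3 y -0.4 z 36.1  F along -2.0 lat -0.9 z -1.5
```

```bash
python3 -m inch '[{"ax":0,"ay":0,"az":0,"dx":1,"dy":0,"dz":0,"gripper":0},{"ax":0,"ay":0,"az":0,"dx":1,"dy":0,"dz":0,"gripper":0},{"ax":0,"ay":0,"az":0,"dx":0,"dy":0,"dz":0,"gripper":0}]'
python3 snap.py 22
```

```text
time: 14.3
position: [0.4834, 0.0389, 0.036]
tool_rot: [0.993, -0.121, 0.0, 0.0]
ft_force: [-2.0, 0.5, -0.7]
grip_width: 0.0222
tip x -17.3 y -0.4 z 36.1  F along -2.3 lat -0.0 z -1.3
tip x -17.3 y -0.4 z 36.1  F along -2.2 lat 0.8 z -1.6
```

```bash
python3 -m inch '[{"ax":0,"ay":0,"az":0,"dx":1,"dy":0,"dz":0,"gripper":0},{"ax":0,"ay":0,"az":0,"dx":1,"dy":0,"dz":0,"gripper":0},{"ax":0,"ay":0,"az":0,"dx":0,"dy":0,"dz":0,"gripper":0}]'
python3 snap.py 23
```

```text
time: 14.7
position: [0.4853, 0.0384, 0.0361]
tool_rot: [0.993, -0.121, 0.0, 0.0]
ft_force: [-1.9, 0.3, -1.5]
grip_width: 0.0218
tip x -15.3 y -0.4 z 36.1  F along -2.8 lat -0.5 z -0.8
tip x -15.3 y -0.4 z 36.1  F along -1.7 lat -0.9 z -0.9
```

View pics/c23.png

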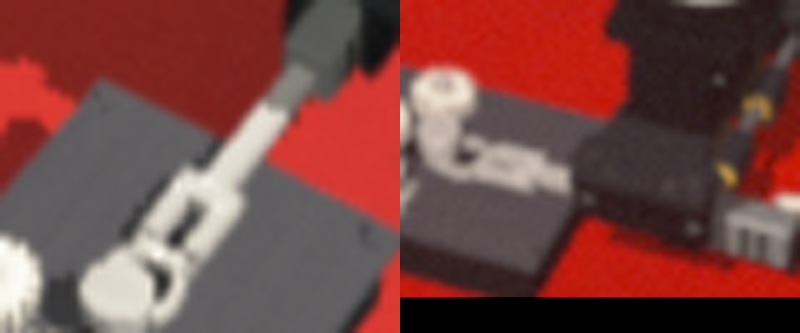

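```bash
python3 -m inch '[{"ax":0,"ay":0,"az":0,"dx":1,"dy":0,"dz":0,"gripper":0},{"ax":0,"ay":0,"az":0,"dx":1,"dy":0,"dz":0,"gripper":0},{"ax":0,"ay":0,"az":0,"dx":0,"dy":0,"dz":0,"gripper":0}]'
python3 snap.py 24
```

```text
time: 15.1
position: [0.4873, 0.038, 0.0361]
tool_rot: [0.993, -0.121, 0.0, 0.0]
ft_force: [-1.3, -0.5, -0.7]
grip_width: 0.0215
tip x -13.3 y -0.4 z 36.1  F along -1.9 lat -0.7 z -1.2
tip x -13.3 y -0.5 z 36.1  F along -2.1 lat -0.5 z -1.7
```

```bash
python3 -m inch '[{"ax":0,"ay":0,"az":0,"dx":1,"dy":0,"dz":0,"gripper":0},{"ax":0,"ay":0,"az":0,"dx":1,"dy":0,"dz":0,"gripper":0},{"ax":0,"ay":0,"az":0,"dx":0,"dy":0,"dz":0,"gripper":0}]'
python3 snap.py 25
```

```text
time: 15.5
position: [0.4887, 0.0376, 0.036]
tool_rot: [0.993, -0.121, -0.0, -0.0]
ft_force: [-2.6, 0.4, -0.8]
grip_width: 0.0219
tip x -11.9 y -0.5 z 36.0  F along -2.7 lat -0.3 z -1.9
tip x -11.9 y -0.4 z 36.0  F along -2.9 lat -0.9 z -1.7
```

```bash
python3 -m inch '[{"ax":0,"ay":0,"az":0,"dx":0.5,"dy":0,"dz":0,"gripper":0},{"ax":0,"ay":0,"az":0,"dx":0.5,"dy":0,"dz":0,"gripper":0},{"ax":0,"ay":0,"az":0,"dx":0,"dy":0,"dz":0,"gripper":0}]'
python3 snap.py 26
```

```text
time: 15.9
position: [0.4891, 0.0375, 0.0359]
tool_rot: [0.993, -0.121, -0.001, -0.0]
ft_force: [-4.5, 0.7, -0.4]
grip_width: 0.0216
tip x -11.4 y -0.5 z 35.9  F along -5.0 lat 0.1 z -0.8
tip x -11.3 y -0.5 z 35.9  F along -5.2 lat -1.2 z -1.4
```

```bash
python3 -m inch '[{"ax":0,"ay":0,"az":0,"dx":0.5,"dy":0,"dz":0,"gripper":0},{"ax":0,"ay":0,"az":0,"dx":0.5,"dy":0,"dz":0,"gripper":0},{"ax":0,"ay":0,"az":0,"dx":0,"dy":0,"dz":0,"gripper":0}]'
python3 snap.py 27
```

```text
time: 16.3
position: [0.4903, 0.0372, 0.0359]
tool_rot: [0.993, -0.121, -0.001, -0.0]
ft_force: [-4.3, 0.8, -1.3]
grip_width: 0.0218
tip x -10.2 y -0.5 z 35.9  F along -4.5 lat 0.6 z -0.9
tip x -10.2 y -0.5 z 35.9  F along -5.2 lat 0.5 z -1.5
```

View pics/c27.png

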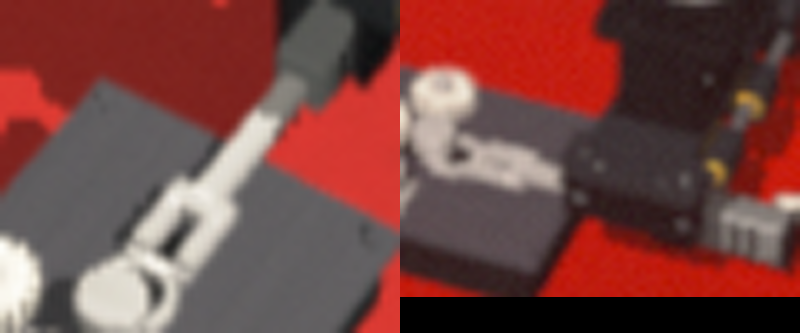

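```bash
python3 -m inch '[{"ax":0,"ay":0,"az":0,"dx":0.5,"dy":0,"dz":0,"gripper":0},{"ax":0,"ay":0,"az":0,"dx":0.5,"dy":0,"dz":0,"gripper":0},{"ax":0,"ay":0,"az":0,"dx":0,"dy":0,"dz":0,"gripper":0}]'
python3 snap.py 28
```

```text
time: 16.7
position: [0.4912, 0.037, 0.0359]
tool_rot: [0.993, -0.121, -0.001, -0.0]
ft_force: [-4.2, 0.6, -0.4]
grip_width: 0.0217
tip x -9.2 y -0.5 z 35.9  F along -5.5 lat -0.7 z -1.5
tip x -9.2 y -0.5 z 35.9  F along -4.9 lat 0.5 z -1.7
```

```bash
python3 -m inch '[{"ax":0,"ay":0,"az":0,"dx":0.5,"dy":0,"dz":0,"gripper":0},{"ax":0,"ay":0,"az":0,"dx":0.5,"dy":0,"dz":0,"gripper":0},{"ax":0,"ay":0,"az":0,"dx":0,"dy":0,"dz":0,"gripper":0}]'
python3 snap.py 29
```

```text
time: 17.1
position: [0.4926, 0.0367, 0.036]
tool_rot: [0.993, -0.121, -0.0, -0.0]
ft_force: [-4.9, 1.4, -0.9]
grip_width: 0.0214
tip x -7.7 y -0.5 z 36.0  F along -4.4 lat 0.5 z -1.7
tip x -7.5 y -0.5 z 36.0  F along -4.4 lat -0.4 z -1.5
```

View pics/c29.png

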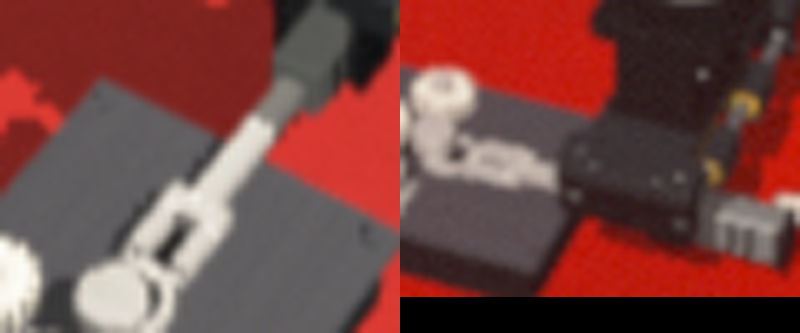

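```bash
python3 -m inch '[{"ax":0,"ay":0,"az":0,"dx":0.5,"dy":0,"dz":0,"gripper":0},{"ax":0,"ay":0,"az":0,"dx":0.5,"dy":0,"dz":0,"gripper":0},{"ax":0,"ay":0,"az":0,"dx":0,"dy":0,"dz":0,"gripper":0}]'
python3 snap.py 30
```

```text
time: 17.5
position: [0.4954, 0.036, 0.0363]
tool_rot: [0.993, -0.121, 0.002, 0.0]
ft_force: [-1.7, -0.2, -1.5]
grip_width: 0.0216
tip x -4.6 y -0.4 z 36.3  F along -1.3 lat -0.5 z -2.4
tip x -4.4 y -0.4 z 36.4  F along -1.4 lat -0.4 z -2.2
```

View pics/c30.png

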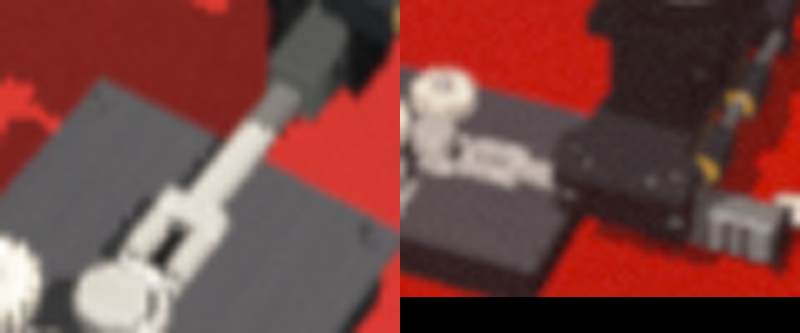

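```bash
python3 -m inch '[{"ax":0,"ay":0,"az":0,"dx":0.5,"dy":0,"dz":0,"gripper":0},{"ax":0,"ay":0,"az":0,"dx":0.5,"dy":0,"dz":0,"gripper":0},{"ax":0,"ay":0,"az":0,"dx":0,"dy":0,"dz":0,"gripper":0}]'
python3 snap.py 31
```

```text
time: 17.9
position: [0.496, 0.0359, 0.0363]
tool_rot: [0.993, -0.121, 0.001, 0.0]
ft_force: [-0.6, 0.2, -1.2]
grip_width: 0.0216
tip x -4.3 y -0.4 z 36.3  F along 0.0 lat -0.2 z -0.8
tip x -4.4 y -0.4 z 36.2  F along -0.2 lat -0.1 z -1.2
```

View pics/s31.png

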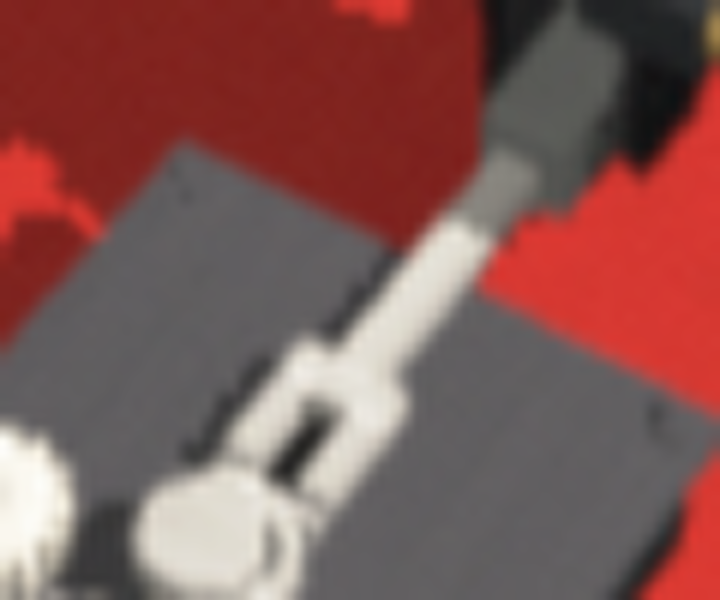

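View pics/d31.png

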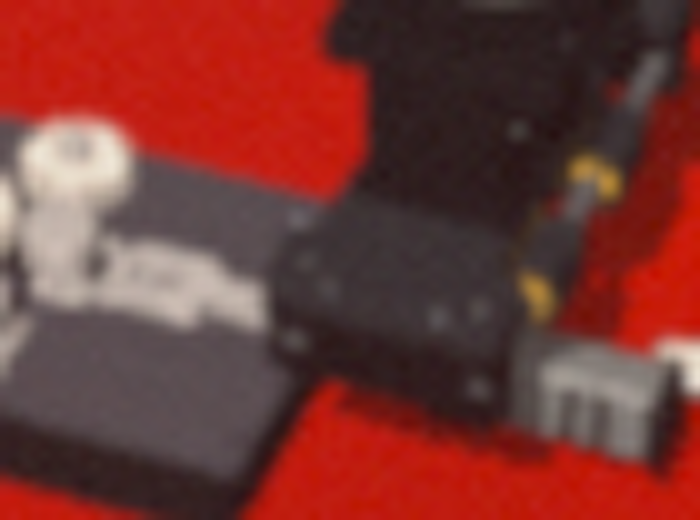

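```bash
python3 - <<'E'
from h import *
s=cam("scene")
yaw=np.radians(-13.9); X=np.array([np.cos(yaw),np.sin(yaw)]); Y=np.array([-X[1],X[0]]); O=np.array([.6187,.0059])
P=onz(s,[(205.5/12-.5+240,528.5/12-.5+200)],.06)[0,:2]; print((P-O)@X,(P-O)@Y)
E
python3 -m inch '[{"ax":0,"ay":0,"az":0,"dx":0.5,"dy":0,"dz":0,"gripper":0},{"ax":0,"ay":0,"az":0,"dx":0.5,"dy":0,"dz":0,"gripper":0},{"ax":0,"ay":0,"az":0,"dx":0,"dy":0,"dz":0,"gripper":0}]'
python3 snap.py 32
```

```text
0.016422194646793502 -0.00021836943512409251
time: 18.35
position: [0.496, 0.0358, 0.0361]
tool_rot: [0.993, -0.121, 0.0, 0.0]
ft_force: [0.1, -0.3, -1.7]
grip_width: 0.0215
tip x -4.3 y -0.4 z 36.1  F along -0.6 lat -0.6 z -1.5
tip x -4.4 y -0.4 z 36.1  F along 0.0 lat -0.3 z -0.9
```

```bash
python3 -m inch '[{"ax":0,"ay":0,"az":0,"dx":1,"dy":0,"dz":0,"gripper":0},{"ax":0,"ay":0,"az":0,"dx":1,"dy":0,"dz":0,"gripper":0},{"ax":0,"ay":0,"az":0,"dx":0,"dy":0,"dz":0,"gripper":0}]'
python3 snap.py 33
```

```text
time: 18.75
position: [0.4981, 0.0353, 0.0361]
tool_rot: [0.993, -0.121, 0.0, 0.0]
ft_force: [0.5, 0.4, -0.8]
grip_width: 0.0215
tip x -2.3 y -0.4 z 36.1  F along -0.9 lat -0.3 z -1.5
tip x -2.4 y -0.5 z 36.1  F along -0.2 lat 0.3 z -1.5
```

View pics/s33.png

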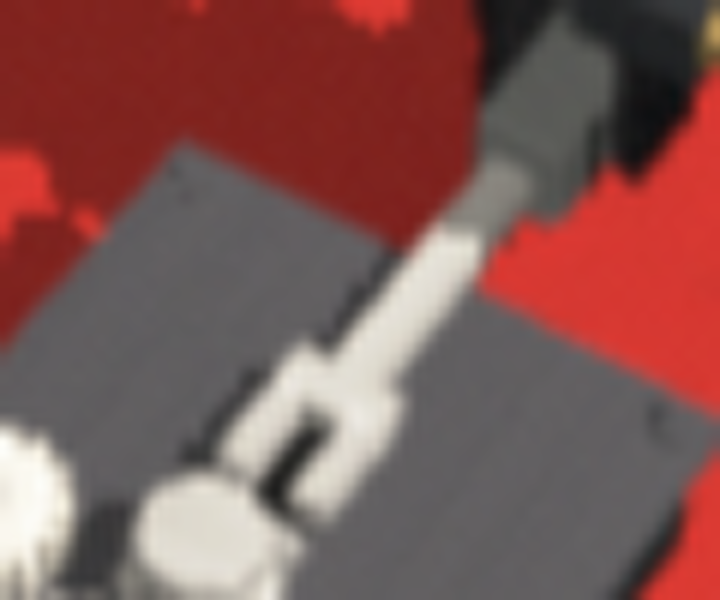

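```bash
python3 -m inch '[{"ax":0,"ay":0,"az":0,"dx":1,"dy":0,"dz":0,"gripper":0},{"ax":0,"ay":0,"az":0,"dx":1,"dy":0,"dz":0,"gripper":0},{"ax":0,"ay":0,"az":0,"dx":0,"dy":0,"dz":0,"gripper":0}]'
python3 snap.py 34
```

```text
time: 19.15
position: [0.5, 0.0348, 0.0361]
tool_rot: [0.993, -0.121, 0.0, -0.0]
ft_force: [0.8, 0.4, -1.1]
grip_width: 0.0218
tip x -0.4 y -0.5 z 36.1  F along 0.3 lat 0.4 z -1.6
tip x -0.5 y -0.5 z 36.1  F along -0.3 lat -0.5 z -2.5
```

View pics/c34.png

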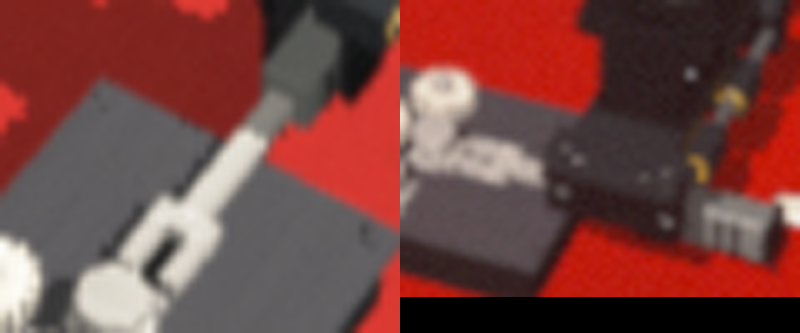

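```bash
python3 -m inch '[{"ax":0,"ay":0,"az":0,"dx":0.5,"dy":0,"dz":0,"gripper":0},{"ax":0,"ay":0,"az":0,"dx":0.5,"dy":0,"dz":0,"gripper":0},{"ax":0,"ay":0,"az":0,"dx":0,"dy":0,"dz":0,"gripper":0}]'
python3 snap.py 35
```

```text
time: 19.55
position: [0.5008, 0.0346, 0.0361]
tool_rot: [0.993, -0.121, 0.0, -0.0]
ft_force: [-0.2, 0.3, -1.8]
grip_width: 0.022
tip x 0.6 y -0.4 z 36.1  F along -1.0 lat 0.6 z -0.8
tip x 0.5 y -0.5 z 36.0  F along -0.1 lat 0.6 z -2.3
```

```bash
python3 -m inch '[{"ax":0,"ay":0,"az":0,"dx":0.5,"dy":0,"dz":0,"gripper":0},{"ax":0,"ay":0,"az":0,"dx":0.5,"dy":0,"dz":0,"gripper":0},{"ax":0,"ay":0,"az":0,"dx":0,"dy":0,"dz":0,"gripper":0}]'
python3 snap.py 36
```

```text
time: 19.95
position: [0.5018, 0.0344, 0.0361]
tool_rot: [0.993, -0.121, 0.0, 0.0]
ft_force: [-0.7, 0.4, -1.2]
grip_width: 0.0217
tip x 1.6 y -0.5 z 36.1  F along -0.5 lat 0.3 z -2.2
tip x 1.5 y -0.5 z 36.1  F along -0.3 lat -0.5 z -0.7
```

```bash
python3 -m inch '[{"ax":0,"ay":0,"az":0,"dx":0.5,"dy":0,"dz":0,"gripper":0},{"ax":0,"ay":0,"az":0,"dx":0,"dy":0,"dz":0,"gripper":0}]';python3 snap.py 37
```

```text
time: 20.25
position: [0.5022, 0.0343, 0.0361]
tool_rot: [0.993, -0.121, 0.0, -0.0]
ft_force: [0.9, 0.1, -1.1]
grip_width: 0.0215
tip x 2.0 y -0.4 z 36.1  F along -0.2 lat -0.4 z -1.1
tip x 2.0 y -0.4 z 36.0  F along -0.1 lat -0.2 z -0.0
```

View pics/s37.png

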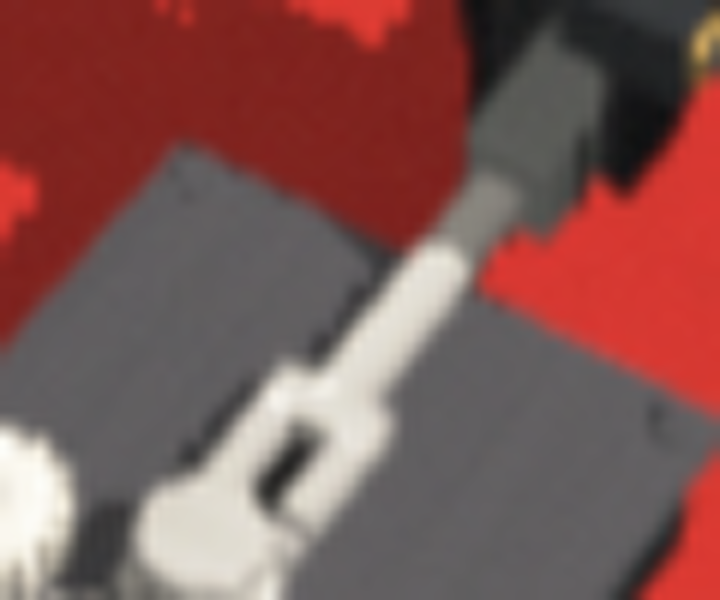

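```bash
python3 -m inch '[{"ax":0,"ay":0,"az":0,"dx":0.5,"dy":0,"dz":0,"gripper":0},{"ax":0,"ay":0,"az":0,"dx":0,"dy":0,"dz":0,"gripper":0}]';python3 snap.py 38
```

```text
time: 20.55
position: [0.5027, 0.0342, 0.036]
tool_rot: [0.993, -0.121, 0.0, -0.0]
ft_force: [0.7, -1.3, -1.3]
grip_width: 0.022
tip x 2.5 y -0.4 z 36.1  F along 0.8 lat -0.1 z -1.9
tip x 2.5 y -0.4 z 36.0  F along 0.2 lat -0.5 z -1.4
```

```bash
python3 -m inch '[{"ax":0,"ay":0,"az":0,"dx":0.5,"dy":0,"dz":0,"gripper":0},{"ax":0,"ay":0,"az":0,"dx":0,"dy":0,"dz":0,"gripper":0}]';python3 snap.py 39; python3 -m inch '[{"ax":0,"ay":0,"az":0,"dx":0.4,"dy":0,"dz":0,"gripper":0},{"ax":0,"ay":0,"az":0,"dx":0,"dy":0,"dz":0,"gripper":0}]';python3 snap.py 40
```

```text
time: 20.85
position: [0.5029, 0.0341, 0.036]
tool_rot: [0.993, -0.121, -0.0, -0.0]
ft_force: [-0.2, -0.8, -0.1]
grip_width: 0.0215
tip x 2.8 y -0.5 z 36.0  F along -0.4 lat -0.8 z -1.3
tip x 2.8 y -0.5 z 36.0  F along 0.4 lat -0.5 z -2.1
time: 21.15
position: [0.503, 0.034, 0.036]
tool_rot: [0.993, -0.121, -0.001, -0.0]
ft_force: [-0.4, 0.3, -1.8]
grip_width: 0.0216
tip x 2.9 y -0.5 z 36.0  F along -1.2 lat 0.0 z -1.2
tip x 2.9 y -0.5 z 36.0  F along -0.5 lat 0.0 z -1.0
```

```bash
python3 -m inch '[{"ax":0,"ay":0,"az":0,"dx":0.5,"dy":0,"dz":0,"gripper":0},{"ax":0,"ay":0,"az":0,"dx":0,"dy":0,"dz":0,"gripper":0},{"ax":0,"ay":0,"az":0,"dx":0,"dy":0,"dz":0,"gripper":0}]';python3 snap.py 41; python3 -m inch '[{"ax":0,"ay":0,"az":0,"dx":0.5,"dy":0,"dz":0,"gripper":0},{"ax":0,"ay":0,"az":0,"dx":0,"dy":0,"dz":0,"gripper":0}]';python3 snap.py 42
```

```text
time: 21.55
position: [0.5031, 0.034, 0.0359]
tool_rot: [0.993, -0.121, -0.001, -0.0]
ft_force: [-3.6, -0.1, -1.4]
grip_width: 0.0216
tip x 3.0 y -0.5 z 35.9  F along -3.3 lat -0.6 z -0.8
tip x 3.1 y -0.5 z 35.9  F along -2.5 lat 0.1 z -0.3
time: 21.85
position: [0.5032, 0.034, 0.0359]
tool_rot: [0.993, -0.121, -0.001, -0.0]
ft_force: [-4.0, 1.3, -0.1]
grip_width: 0.0219
tip x 3.2 y -0.5 z 35.9  F along -5.3 lat -0.0 z -1.0
tip x 3.2 y -0.5 z 35.9  F along -4.3 lat 0.4 z -0.8
```

```bash
python3 -m inch '[{"ax":0,"ay":0,"az":0,"dx":-4,"dy":0,"dz":0,"gripper":0},{"ax":0,"ay":0,"az":0,"dx":-10,"dy":0,"dz":0,"gripper":0},{"ax":0,"ay":0,"az":0,"dx":-12,"dy":0,"dz":0,"gripper":0},{"ax":0,"ay":0,"az":0,"dx":0,"dy":0,"dz":-30,"gripper":0},{"ax":0,"ay":0,"az":0,"dx":0,"dy":0,"dz":-35,"gripper":0},{"ax":0,"ay":0,"az":0,"dx":0,"dy":-25,"dz":-40,"gripper":0},{"ax":0,"ay":0,"az":0,"dx":0,"dy":-35,"dz":-40,"gripper":0},{"ax":0,"ay":0,"az":0,"dx":0,"dy":0,"dz":0,"gripper":0}]';python3 - <<'E'
from h import *
import pickle
c=cam("wrist"); cv2.imwrite("pics/w50.png",c["img"][:,:,::-1]); pickle.dump(dict(c),open("w50.pkl","wb")); o=robot.get_obs();print(o["position"],o["tool_rot"])
E
python3 snap.py 50
```

```text
time: 22.75
position: [0.4975, 0.0989, 0.1839]
tool_rot: [0.993, -0.119, 0.007, -0.001]
ft_force: [-0.2, -0.4, -1.5]
grip_width: 0.0217
[0.49499902 0.09754967 0.18130919] [ 9.92827697e-01 -1.19482164e-01  4.12813548e-03 -3.66373372e-04]
tip x -21.9 y 58.0 z 179.4  F along 0.8 lat 0.3 z -1.7
tip x -22.9 y 57.1 z 178.2  F along -0.3 lat -0.2 z -1.9
```

View pics/w50.png

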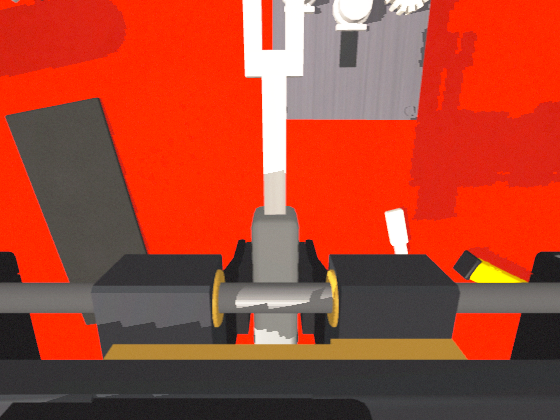

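View pics/s50.png

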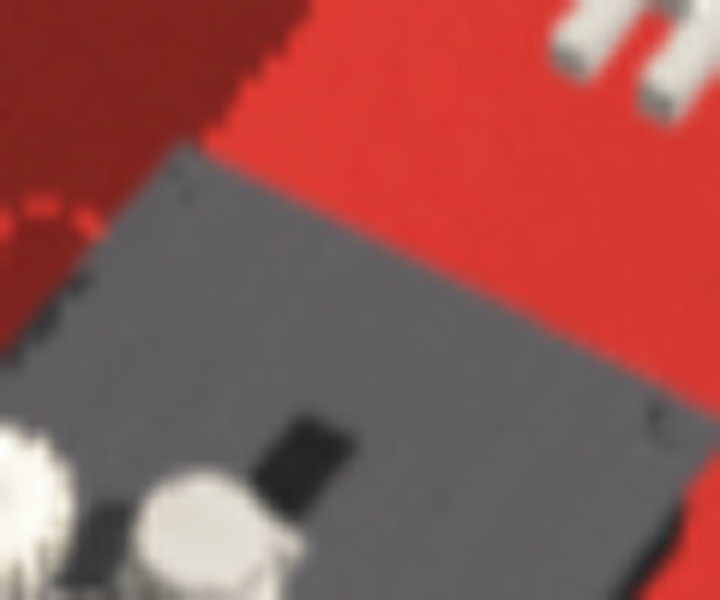

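```bash
python3 -m inch '[{"ax":0,"ay":0,"az":-0.098,"dx":0,"dy":0,"dz":0,"gripper":0},{"ax":0,"ay":0,"az":-0.098,"dx":0,"dy":0,"dz":0,"gripper":0},{"ax":0,"ay":0,"az":0,"dx":-3,"dy":-44,"dz":0,"gripper":0},{"ax":0,"ay":0,"az":0,"dx":-3,"dy":-44,"dz":0,"gripper":0},{"ax":0,"ay":0,"az":0,"dx":-3,"dy":-44,"dz":0,"gripper":0},{"ax":0,"ay":0,"az":0,"dx":-3,"dy":-44,"dz":0,"gripper":0},{"ax":0,"ay":0,"az":0,"dx":-4,"dy":-44,"dz":0,"gripper":0},{"ax":0,"ay":0,"az":0,"dx":0,"dy":0,"dz":0,"gripper":0}]'; python3 -m inch '[{"ax":0,"ay":0,"az":0,"dx":0,"dy":0,"dz":35,"gripper":0},{"ax":0,"ay":0,"az":0,"dx":0,"dy":0,"dz":35,"gripper":0},{"ax":0,"ay":0,"az":0,"dx":0,"dy":0,"dz":35,"gripper":0},{"ax":0,"ay":0,"az":0,"dx":0,"dy":0,"dz":25,"gripper":0},{"ax":0,"ay":0,"az":0,"dx":0,"dy":0,"dz":0,"gripper":0},{"ax":0,"ay":0,"az":0,"dx":0,"dy":0,"dz":0,"gripper":0},{"ax":0,"ay":0,"az":0,"dx":0,"dy":0,"dz":0,"gripper":0}]'
```

```text
time: 23.7
position: [0.486, 0.3201, 0.1763]
tool_rot: [1.0, -0.021, -0.001, -0.0]
ft_force: [-0.1, -0.7, -1.7]
grip_width: 0.0218
time: 24.4
position: [0.4883, 0.3163, 0.0495]
tool_rot: [1.0, -0.024, 0.001, -0.0]
ft_force: [0.4, -0.2, -0.8]
grip_width: 0.0214
```

```bash
python3 -m inch '[{"ax":0,"ay":0,"az":0,"dx":0,"dy":-1,"dz":20,"gripper":0},{"ax":0,"ay":0,"az":0,"dx":0,"dy":0,"dz":13,"gripper":0},{"ax":0,"ay":0,"az":0,"dx":0,"dy":0,"dz":4,"gripper":0},{"ax":0,"ay":0,"az":0,"dx":0,"dy":0,"dz":2,"gripper":0},{"ax":0,"ay":0,"az":0,"dx":0,"dy":0,"dz":1,"gripper":0},{"ax":0,"ay":0,"az":0,"dx":0,"dy":0,"dz":0,"gripper":0},{"ax":0,"ay":0,"az":0,"dx":0,"dy":0,"dz":0,"gripper":0}]'
python3 - <<'E'
from h import *
c=cam("wrist"); cv2.imwrite("pics/w51.png",c["img"][:,:,::-1]); o=robot.get_obs();print(o["position"],o["tool_rot"],o["ft_force"])
E
```

```text
time: 25.1
position: [0.4877, 0.3179, 0.0092]
tool_rot: [1.0, -0.023, 0.0, -0.0]
ft_force: [-0.2, 0.1, -1.4]
grip_width: 0.022
[0.4877199  0.31784849 0.00912492] [ 9.99728333e-01 -2.33041763e-02  3.81142478e-04 -1.74143035e-04] [ 0.49608014 -0.68822111 -1.08218939]
```

View pics/w51.png

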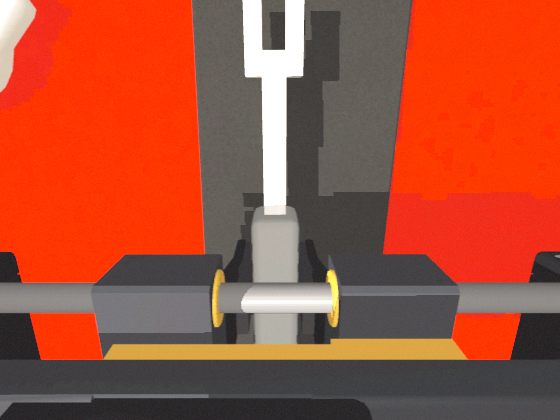

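Tool is over the pad as at the start, about 1.5 mm up. Lower, release, lift away.

```bash
python3 -m inch '[{"ax":0,"ay":0,"az":0,"dx":0,"dy":0,"dz":1,"gripper":0},{"ax":0,"ay":0,"az":0,"dx":0,"dy":0,"dz":0.5,"gripper":0},{"ax":0,"ay":0,"az":0,"dx":0,"dy":0,"dz":0,"gripper":0}]'; python3 -m inch '[{"ax":0,"ay":0,"az":0,"dx":0,"dy":0,"dz":0,"gripper":60},{"ax":0,"ay":0,"az":0,"dx":0,"dy":0,"dz":0,"gripper":60},{"ax":0,"ay":0,"az":0,"dx":0,"dy":0,"dz":0,"gripper":60},{"ax":0,"ay":0,"az":0,"dx":0,"dy":0,"dz":0,"gripper":60},{"ax":0,"ay":0,"az":0,"dx":0,"dy":0,"dz":-10,"gripper":60},{"ax":0,"ay":0,"az":0,"dx":0,"dy":0,"dz":-30,"gripper":60},{"ax":0,"ay":0,"az":0,"dx":0,"dy":0,"dz":-40,"gripper":60},{"ax":0,"ay":0,"az":0,"dx":0,"dy":0,"dz":-40,"gripper":60}]';  python3 -m inch '[{"ax":0,"ay":0,"az":0,"dx":-10,"dy":20,"dz":-40,"gripper":60},{"ax":0,"ay":0,"az":0,"dx":-10,"dy":40,"dz":-30,"gripper":60},{"ax":0,"ay":0,"az":0,"dx":0,"dy":45,"dz":0,"gripper":60},{"ax":0,"ay":0,"az":0,"dx":0,"dy":45,"dz":0,"gripper":60},{"ax":0,"ay":0,"az":0,"dx":10,"dy":45,"dz":0,"gripper":60},{"ax":0,"ay":0,"az":0,"dx":20,"dy":45,"dz":0,"gripper":60},{"ax":0,"ay":0,"az":0,"dx":20,"dy":45,"dz":0,"gripper":60},{"ax":0,"ay":0,"az":0,"dx":20,"dy":30,"dz":0,"gripper":60}]'; python3 -m inch '[{"ax":0,"ay":0,"az":0,"dx":0,"dy":0,"dz":0,"gripper":60},{"ax":0,"ay":0,"az":0,"dx":0,"dy":0,"dz":0,"gripper":60}]'
python3 - <<'E'
from h import *
import pickle
c=cam("wrist"); crop(c,130,0,370,200,"w60.png",3); pickle.dump(dict(c),open("w60.pkl","wb"))
c=cam("scene"); cv2.imwrite("pics/s60.png",c["img"][:,:,::-1])
c=cam("side"); cv2.imwrite("pics/d60.png",c["img"][:,:,::-1])
E
```

```text
time: 25.45
position: [0.4876, 0.3178, 0.0077]
tool_rot: [1.0, -0.023, 0.0, -0.0]
ft_force: [-0.4, 0.1, 2.7]
grip_width: 0.0218
time: 26.25
position: [0.487, 0.3175, 0.1286]
tool_rot: [1.0, -0.023, -0.0, 0.0]
ft_force: [0.9, 1.0, 0.4]
grip_width: 0.0523
time: 27.05
position: [0.5233, -0.0015, 0.1976]
tool_rot: [1.0, -0.024, 0.001, 0.0]
ft_force: [0.3, 1.1, 1.1]
grip_width: 0.0519
time: 27.25
position: [0.5227, 0.0009, 0.1969]
tool_rot: [1.0, -0.024, -0.0, -0.0]
ft_force: [-0.3, -0.0, 0.5]
grip_width: 0.0522
```

View pics/w60.png

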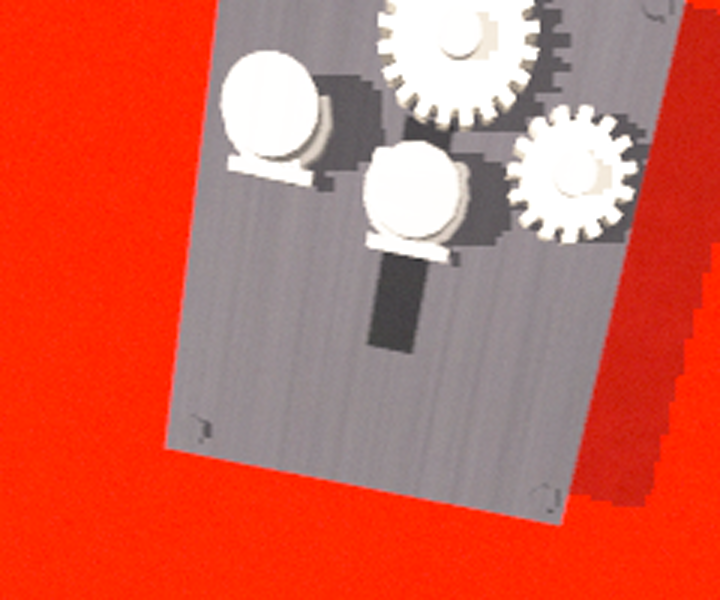

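View pics/s60.png

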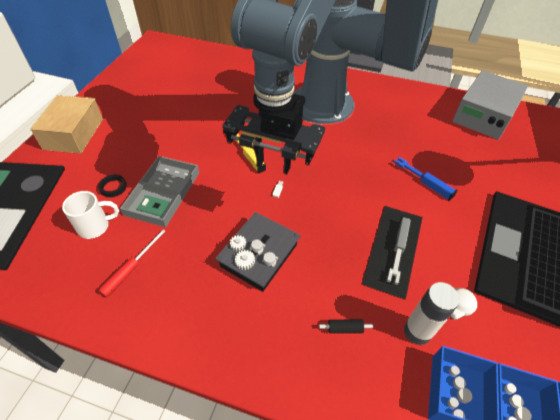

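View pics/d60.png

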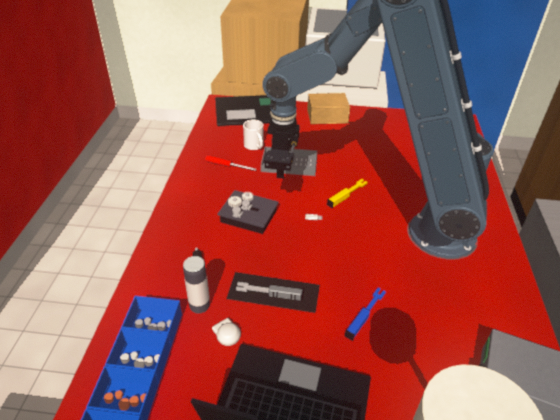

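Run:
```python
from h import *
import pickle
c=pickle.load(open("w60.pkl","rb"))
f=lambda p:(np.array(p,float)+.5)/3-.5+(130,0)
yaw=np.radians(-13.9); X=np.array([np.cos(yaw),np.sin(yaw)]); Y=np.array([-X[1],X[0]]); O=np.array([.6187,.0059])
def pf(p,z): P=onz(c,[f(p)],z)[0,:2]; return np.round([(P-O)@X*1e3,(P-O)@Y*1e3],1)
for n,h,b1,b2 in (("fixed",(269,104),(228,170),(312,186)),("slide",(413,190),(366,247),(448,262))):
    H=pf(h,.06);B=(pf(b1,.046)+pf(b2,.046))/2; print(n,H,B,"pin-clip centre",H-(B+[17,0]))
```

```text
fixed [31.7 43.7] [14.55 43.15] pin-clip centre [0.15 0.55]
slide [17.8  1. ] [1.55 0.05] pin-clip centre [-0.75  0.95]
```

Run:
```python
from rig import robot
print(robot.hand_in(), robot.get_obs()["time"])
```

```text
the job is handed in; nothing more can be done
the job is handed in; nothing more can be done
```

I took the fork tool by its handle, pushed the clip along the plate onto the sliding pin until it snapped home, and laid the tool back on its pad. I handed the job in at about 27.4 s; no verdict was reported.

**Push:** The highest push I read was about 5.5 N. It fell to zero at the snap, then rose steeply when I pressed again lightly. Only end-of-step readings were taken, so a brief higher peak is possible, though the steps were 1 mm or less.

**Clip position:** In the last wrist picture the clip sits 0.8 mm along and 1.0 mm sideways from the pin's axis. The fixed pin's own clip, measured the same way, came out at 0.2 and 0.6 mm. Most of that difference is measuring error, and both are inside the 2.5 mm limit.

**Rest of the bench:** The last views show the tool on its pad about where it started, no bystander visibly moved, and the gripper clear of everything.

**Disagreement:** While pushing, the side camera's sideways readings differed from the scene camera's by several millimetres. I used the scene and wrist cameras for alignment instead.

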